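Slide the top blank off the stack into the fixture corner

ROBOT

A 7-joint arm with a two-finger parallel gripper is mounted at the origin on the work surface. World frame = base frame: x ahead of the robot, y to its left, z up, the work surface at z = 0. Lengths are in m, angles in rad, forces in N, time in s.
With the tool pointing down it reaches from about 0.4 to 0.85 m from the base axis. Payload 10.4 kg.
Tool frame: the origin (TCP) lies at the very end of the fingers, on their centre line; the grasp point (between the pads) lies 19 mm behind it; z points along the fingers, y is the direction in which the jaws open and shut (so a half turn about z gives the same grasp; the last joint's range is limited). The gripper opens to 87 mm and grips with 3 to 60 N. Pads are 19 mm wide; open, the fingers measure 117 mm over their backs; the gripper's body (75 mm by 190 mm) begins 51 mm behind the grasp point.
Start: joints at [1.225, 0.332, -0.065, 1.46, 0.022, 1.35, -0.088], TCP at [0.198, -0.593, 0.223] pointing down, gripper open.
Joint ranges: [-2.6, 2.6], [-0.5, 2.12], [-1.47, 1.34], [0.16, 2.42], [-1.27, 4.41], [0.06, 2.06], [-2.6, 2.6]. Speed limits (rad/s): [2.22, 2.22, 2.79, 2.79, 3.14, 3.14, 3.14].

INTERFACE

Orientations are given as a unit quaternion [x, y, z, w].
In Python, from bench import read_state, camera, close_job, recognise, masks_of gives the robot as it stands.
- The arm moves only by the tool play_rows, never from a script. Its argument "moves" is a list of rows, each a list of 3 entries, a list of its own where there are three numbers: the shift along the tool's x, y, z in cm, then the turn, a rotation vector about the tool's x, y, z in rad, then the finger opening in cm, from 0 to 8.7. In form: [[[dx, dy, dz], [ax, ay, az], jaw], ...]. A call has 1 to 8 rows; each row is the pose to reach, as a shift and turn from the pose commanded when the call began, along the tool's axes at that moment; what a row does not reach only later rows make up. A row lasts 1/8 s, in which the tool goes at most 62.5 mm and 10.7 degrees, less where a joint would pass 70% of its speed; a pose out of reach is approached as far as the arm can. A call with a gripper value outside its range is refused whole. The fingers move at their own pace and stop on an object; "grip_force" is the grip in N (left out, the last holds). Time passes only in rows, so rows that repeat a pose let the fingers close. It gives the time, the measured TCP pose, the force and the opening at its end, in the units of the state.
- read_state(): the state, without advancing time (a new reading comes with each control period).
- camera(name): name is "scene" or "top" or "wrist"; returns a dict with "frame" (480x640x3 uint8, red, green, blue), "intrinsics" (3x3 intrinsics, pixels), "camera_from_world" (4x4, takes a point from world to camera coordinates). Camera axes: x right, y down, z forward; pixel columns grow to the right and rows downward; lengths in m; the calibration is good to about 2 mm. A picture is of the moment at which its call begins. There is no depth.
- close_job(): hands the job in, once; it reports no verdict.
Trained networks look in a picture, given as the dict that the camera call returned (one of the last four; its "shot" number tells which), for a name from the list of things; names that differ only in an ending like _2 or _b are one class to them, and where a whole thing is asked for, a point or a joint stands for the part that bears it (a point fixed in the world has none). Each returns a list of dicts, best first, with "conf" (0 to 1); they miss things now and then, are a little off and sometimes report something else, mostly with a low value. They report only what shows in the picture. A call takes as long as a camera call. They do not tell look-alikes from the thing itself.
- recognise(picture, query): "at" ([column, row] in pixels, amid what is visible of it).
- masks_of(picture, query): "region" (480x640 bool, what is visible of it) and "at" ([column, row] in pixels, amid what is visible of it).
The state is a dict: "time": time; "joint_positions": joint angles; "joint_vel": joint speeds; "joint_torque": joint torques, N m; "ee_pos": TCP position; "eef_rot": TCP orientation; "ft_force": force on the tool from outside, world axes, zero at the start; "torque": the same for the moment, N m; "width": finger opening in m.
Only numpy, scipy, OpenCV 4.12 (cv2) and the standard library are available. Lean on these libraries where they do the work, as an engineer would, in place of code of your own. Each camera call takes 0.05 s, during which the arm holds its last target.

TASK

Slide the top aluminium blank sideways off the stack and onto the front strip of the welding fixture plate, keeping it flat and leaving the two blanks underneath where they are. Then push it past the toggle clamp, without the blank or the robot touching the clamp, and home into the corner until it sits flush against both the back fence and the side stop. Leave the other things on the bench alone.

Things in the scene. Friction and masses are not known exactly. Their poses are not given: they have to be found in the camera images.
- blank_top_centre (a point): top blank of the stack: sawn aluminium plate, 100 mm along own x, 140 mm along own y, 12 mm thick, 0.3 to 0.6 kg, too wide to grip over its sides; slides at a few newtons. Point: its centre, 6 mm above its underside. At the start it lies flat, underside 44 mm above the bench: 2 mm higher than the fixture plate's top.
- blank_mid_centre (a point): second blank, same size and axes, right under the top one, out of line with it by at most 4 mm and 0.04 rad. Point: its centre, half-way up. Its top face is 44 mm above the bench.
- blank_low_centre (a point): lowest blank, same size and axes, lying on two fixed timber battens 20 mm high. Point: its centre, half-way up. The stack stands on the bench at the fixture plate's left (+y) edge, facing the front strip, 5 to 60 mm clear of that edge, long sides along the plate's y within 0.22 rad.
- fixture: steel welding fixture plate with a grid of holes, fixed to the bench: 280 mm along own x (away from the robot), 380 mm along own y (to the robot's left). Origin: under its middle, on the bench, z up. Top face 42 mm above the bench. Its front strip, x = -140 to 0 mm, is clear.
- fence_face (a point): middle of the working face of the back fence, a dark steel bar along the fixture plate's y at its far edge, 210 mm long, 20 mm wide, 25 mm high above the plate. The face looks to -x (to the robot); it is at x = 115, y = -80 mm in the plate's frame. Axes of the plate.
- stop_face (a point): middle of the working face of the side stop, a dark steel bar along the fixture plate's x at its right edge, 250 mm long, 20 mm wide, 25 mm high above the plate. The face looks to +y; it is at x = -10, y = -165 mm in the plate's frame. It guards the front strip too. Axes of the plate.
- home (a point): where the blank's centre lies when it is fully home, flat in the corner with a long side on the back fence and a short side on the side stop: x = 65, y = -95 mm in the fixture plate's frame, 48 mm above the bench. Axes of the plate.
- clamp: steel push-pull toggle clamp fixed on the fixture plate, left of the home place, at x = 40 to 65, y = 55 to 75 mm in the plate's frame. It spans own x -25 to 25 mm, y -65 (plunger tip) to 105 mm (end of the black handle), 68 mm high above the plate. Origin: under the middle of its base, on the plate's top face; axes of the plate. Plunger drawn back.
- clamp_tip (a point): rubber tip of the clamp's plunger, 13 mm across, pointing to -y, 11.5 mm above the fixture plate's top face; 15 to 35 mm clear of the blank's left end when the blank is home.
- drill: bystander: orange cordless drill standing upright on its black battery foot, 200 mm tall. Origin at its underside; leave it where it is.
- grinder: bystander: grey hand-held angle grinder lying with its disc upward, about 330 mm long, 85 mm high. Origin at its underside; leave it where it is.
- wirewheel: bystander: round steel wire wheel, 108 mm across, 20 mm thick, with a short shank upward. Origin at its underside; leave it where it is.
- bottle: bystander: clear water bottle, 64 mm across, 200 mm tall. Origin at its underside; leave it where it is.
- tub: bystander: white tub, 90 mm across, 120 mm tall. Origin at its underside; leave it where it is.
- magnet: bystander: arrowhead-shaped welding magnet, about 80 x 50 x 15 mm, lying on the far left corner of the fixture plate, beyond the clamp handle. Origin at its underside; leave it where it is.
Mind the look-alikes: they are no part of the job. What is shaped like the part that bears blank_top_centre but blue is not meant.

How it is judged:
By the outcome, as a careful person would: the job done as asked, in the order asked, and still so for the second after the job is handed in, with the robot touching nothing.
It also fails if it takes over 61 s, if anything falls off the work surface, if the arm or the gripper's body presses on something with over 40 N, if the wrist force passes 120 N, or if a joint passes its speed limit or range.

## Working session

There is one attempt and no reset: what is moved stays moved. The work goes in short steps, Python scripts to look and compute and a tool call to move; the robot and the scene stay as the last step left them, time stands still between calls to the robot, and variables do not carry over. Pictures are saved under pics/ and viewed, and the job is handed in when it is done.

Besides the shell and the picture viewer there is one more tool, called after "Call:" as name(argument=value, ...), one argument or row to a line, values as JSON. play_rows: Moves the arm, as the interface text tells. Its arguments: {"type":"object","properties":{"moves":{"type":"array","items":{"type":"array"}},"grip_force":{"type":"number"}},"required":["moves"]}

```bash
mkdir -p pics; ls; python3 - <<'E'
from bench import *
import cv2
s=read_state();print({k:(v if not hasattr(v,'round') else v) for k,v in s.items()})
import numpy as np
for n in ["scene","top"]:
    p=camera(n);cv2.imwrite(f"pics/{n}0.png",p["frame"][:,:,::-1])
    np.savez(f"{n}0.npz",K=p["intrinsics"],T=p["camera_from_world"],f=p["frame"])
    print(n,p["intrinsics"],p["camera_from_world"])
    for q in ["blank_top_centre","fixture","clamp","clamp_tip","fence_face","stop_face"]:
        print(q,[(r["at"],round(r["conf"],2)) for r in recognise(p,q)][:4])
E
```

```text
pics
{'time': 0.0, 'joint_positions': array([ 1.22539952,  0.33285226, -0.06470861,  1.46093325,  0.0215955 ,
        1.34991741, -0.08855182]), 'joint_vel': array([ 0.00020258,  0.00014524, -0.00183558,  0.00158802,  0.00079438,
       -0.00098615, -0.00064216]), 'joint_torque': array([-1.11740241e-05, -6.23253393e+01,  2.42707384e-02, -3.89891624e+01,
       -6.14427798e-02,  3.98190378e-02,  1.70335729e-04]), 'ee_pos': array([ 0.19813907, -0.59234955,  0.22177007]), 'eef_rot': array([ 9.87005196e-01,  1.60686782e-01, -1.42980861e-04, -6.92846108e-04]), 'ft_force': array([-0.72044613, -0.22189586,  0.64676566]), 'torque': array([-0.06762692, -0.04265121, -0.02253094]), 'width': 0.08690101007543038}
scene [[512.00004617   0.         325.28539694]
 [  0.         512.00004617 244.74276237]
 [  0.           0.           1.        ]] [[ 0.2885381   0.95738353  0.01274905 -0.15724989]
 [ 0.65899936 -0.18891562 -0.7280321  -0.29426894]
 [-0.69459745  0.21846661 -0.68542449  1.69144408]
 [ 0.          0.          0.          1.        ]]
blank_top_centre [([387.5, 212.9], 0.95), ([226.1, 2
[... 218 characters left out ...]

stop_face [([289.1, 275.8], 0.83)]
top [[493.8559057    0.         316.54715523]
 [  0.         493.8559057  232.99598197]
 [  0.           0.           1.        ]] [[ 0.00836614 -0.99989646  0.01170838  0.00621982]
 [-0.98855095 -0.01003414 -0.15055345  0.5127    ]
 [ 0.15065534 -0.01031477 -0.98853254  1.25941848]
 [ 0.          0.          0.          1.        ]]
blank_top_centre [([402.3, 325.4], 0.75), ([244.0, 257.3], 0.7), ([357.2, 220.4], 0.28)]
fixture [([358.4, 218.1], 0.7)]
clamp [([319.8, 197.2], 0.8), ([521.5, 292.7], 0.64)]
clamp_tip [([318.9, 196.3], 0.87), ([241.0, 255.2], 0.66), ([525.3, 296.0], 0.58)]
fence_face [([356.6, 217.6], 0.63)]
stop_face [([354.4, 218.8], 0.75)]
```

View pics/top0.png

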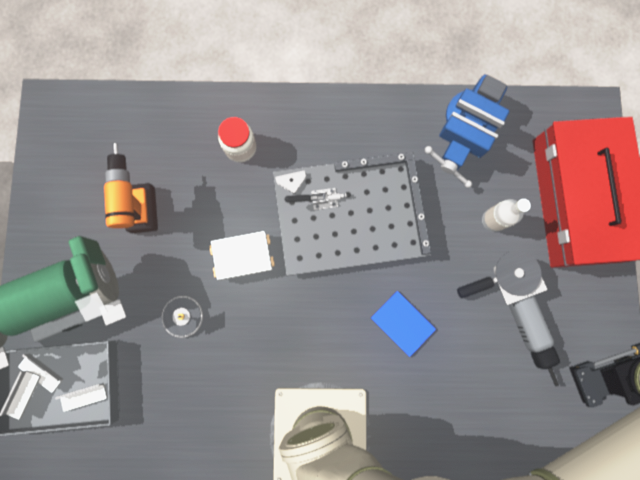

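View pics/scene0.png

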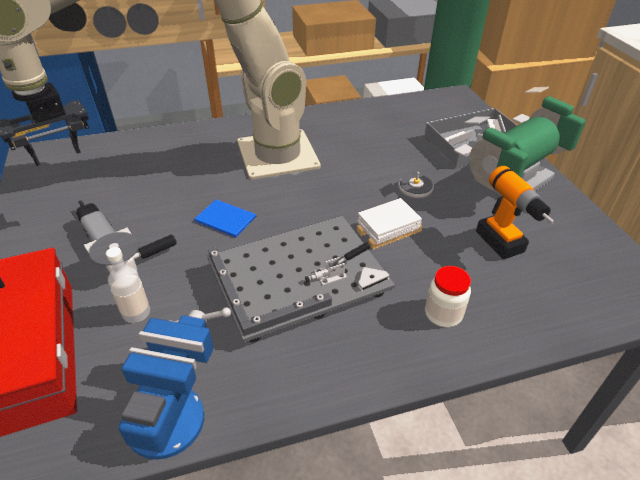

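The top view shows the white (aluminium) stack at (241,255). The look-alikes are the blue plate at (403,324) and the drawer parts at about (50,390). I choose the white stack left of the plate's front strip and check it in a close crop.

```bash
python3 - <<'E'
import numpy as np,cv2
f=np.load("top0.npz")["f"][:,:,::-1]
c=f[145:295,200:440];cv2.imwrite("pics/topc.png",cv2.resize(c,None,fx=3.3,fy=3.3,interpolation=cv2.INTER_CUBIC))
f=np.load("scene0.npz")["f"][:,:,::-1]
c=f[190:345,200:430];cv2.imwrite("pics/scenec.png",cv2.resize(c,None,fx=3.4,fy=3.4,interpolation=cv2.INTER_CUBIC))
E
```

```text
(no output)
```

View pics/topc.png

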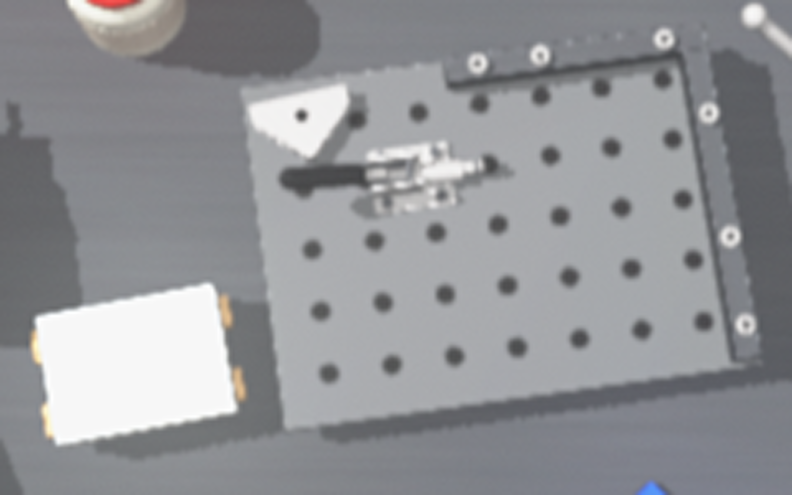

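View pics/scenec.png

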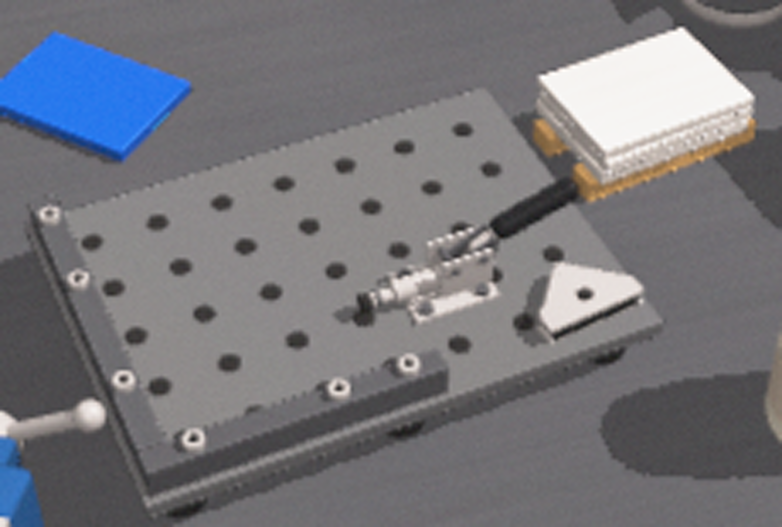

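```bash
cat > h.py <<'E'
import numpy as np,cv2
from scipy.optimize import least_squares
def unproj(K,T,uv,z):
    R=T[:3,:3];c=-R.T@T[:3,3];d=R.T@np.linalg.inv(K)@np.array([uv[0],uv[1],1.]);return c+d*(z-c[2])/d[2]
def proj(K,T,P):
    P=np.atleast_2d(P);q=P@T[:3,:3].T+T[:3,3];q=q@K.T;return q[:,:2]/q[:,2:]
def se2(p,L): # p=x,y,yaw ; L Nx3 
    c,s=np.cos(p[2]),np.sin(p[2]);L=np.atleast_2d(np.array(L,float));return np.c_[p[0]+c*L[:,0]-s*L[:,1],p[1]+s*L[:,0]+c*L[:,1],L[:,2]]
E
python3 - <<'E'
from h import *
t=np.load("top0.npz");s=np.load("scene0.npz")
tc=lambda u,v:(u/3.3+200,v/3.3+145); sc=lambda u,v:(u/3.4+200,v/3.4+190)
m=1e-3
obs=[(t,tc(287,429),(-.14,.19,.042)),(t,tc(243,89),(.14,.19,.042)),(t,tc(735,362),(-.135,-.165,.042)),(t,tc(447,65),(.115+.02,.025,.067)),(t,tc(447,88),(.115,.025,.042)),
(s,sc(484,89),(-.14,.19,.042)),(s,sc(662,322),(.14,.19,.042)),(s,sc(70,212),(-.135,-.165,.042))]
def pix(a,ob):return np.concatenate([proj(o[0]["K"],o[0]["T"],se2(a,o[2]))[0]-o[1] for o in ob])
r=least_squares(lambda a:pix(a,obs),[.6,-.1,0]);print("fix",r.x);print(pix(r.x,obs).reshape(-1,2).round(1))
F=r.x
cs=[(.05,.07),(.05,-.07),(-.05,-.07),(-.05,.07)]
ob=[(t,tc(*q),(*c,.056)) for q,c in zip([(36,317),(211,284),(238,411),(55,444)],cs)]+[(s,sc(*q),(*c,.056)) for q,c in zip([(752,97),(606,155),(539,78),(684,29)],cs)]
r=least_squares(lambda a:pix(a,ob),[.5,.1,0]);print("stack",r.x);print(pix(r.x,ob).reshape(-1,2).round(1))
B=r.x;d=B[:2]-F[:2];c,S=np.cos(F[2]),np.sin(F[2]);print("in plate",c*d[0]+S*d[1],-S*d[0]+c*d[1],B[2]-F[2])
for ct in [(t,tc(488,163)),(s,sc(366,310))]:
    P=unproj(ct[0]["K"],ct[0]["T"],ct[1],.0535);d=P[:2]-F[:2];print("tip in plate",c*d[0]+S*d[1],-S*d[0]+c*d[1])
# wrist
from bench import *
p=camera("wrist");st=read_state();cv2.imwrite("pics/w0.png",p["frame"][:,:,::-1]);print(p["intrinsics"]);T=p["camera_from_world"];print(-T[:3,:3].T@T[:3,3],T[:3,:3]);print(st["ee_pos"],home:=se2(F,(.065,-.095,.048)))
from scipy.spatial.transform import Rotation as R
print(R.from_quat(st["eef_rot"]).as_matrix().round(3))
E
```

```text
fix [ 0.56500946 -0.07791926  0.13903046]
[[-1.7  0.5]
 [-1.  -0.6]
 [-2.5  1.3]
 [-0.9 -1.8]
 [-0.4  1.1]
 [-0.4 -0. ]
 [-1.1  0.7]
 [-4.3  1.7]]
stack [0.45091415 0.20743827 0.20057632]
[[-0.9  0.1]
 [-0.5 -0.1]
 [-1.8 -0.7]
 [-0.4 -0.3]
 [-0.2  0.6]
 [-1.2 -0.3]
 [-1.3  0.4]
 [-1.3  0.2]]
in plate -0.07344868123049259 0.2984157346750345 0.061545865819798234
tip in plate 0.0495254744803316 0.000576609081519631
tip in plate 0.05360385268183754 0.004379250376254508
[[426.54223112   0.         325.1680771 ]
 [  0.         426.54223112 235.61667881]
 [  0.           0.           1.        ]]
[ 0.27296625 -0.56790193  0.38451311] [[ 0.31810626 -0.94805457 -0.00097156]
 [-0.90827675 -0.30505279  0.28631474]
 [-0.27173838 -0.09019607 -0.95813513]]
[ 0.1982961  -0.5927418   0.22261982] [[ 0.64254765 -0.16299469  0.048     ]]
[[ 0.948  0.317  0.   ]
 [ 0.317 -0.948 -0.   ]
 [ 0.     0.    -1.   ]]
```

View pics/w0.png

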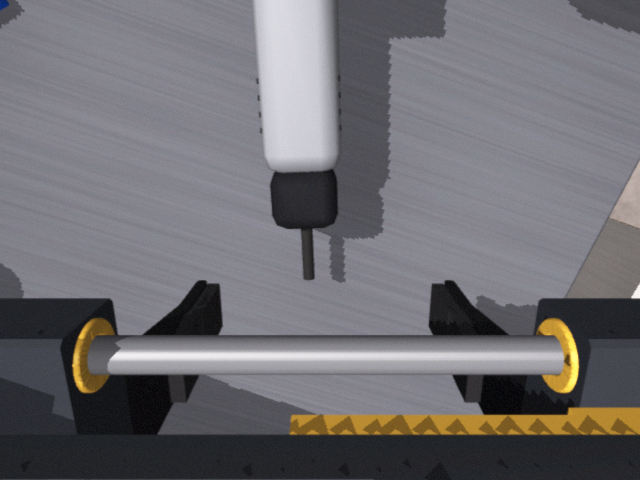

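Call:
play_rows(
  moves=[
    [[3,-2,-4],[0,0,-0.08],8.7],
    [[8,-5.5,-8],[0,0,-0.16],8.7],
    [[13,-9,-8],[0,0,-0.24],8.0],
    [[18,-12.5,-8],[0,0,-0.32],7.0],
    [[22.5,-16,-8],[0,0,-0.4],6.0],
    [[27,-19,-8],[0,0,-0.5],6.0],
    [[31,-22,-8],[0,0,-0.55],6.0],
    [[35,-25,-8],[0,0,-0.6],6.0],
  ],
)

```text
time: 1.75
ee_pos: [0.4516, -0.2432, 0.3028]
eef_rot: [0.895, 0.446, 0.0, 0.0]
ft_force: [0.5, -1.4, -0.5]
width: 0.0603
```

```bash
cat >> h.py <<'E'
from bench import *
from scipy.spatial.transform import Rotation as R
def togo(x,y,z,yaw):
    s=read_state();M=R.from_quat(s["eef_rot"]).as_matrix();d=M.T@(np.array([x,y,z])-s["ee_pos"])
    yc=np.arctan2(M[1,0],M[0,0]);D=R.from_euler('z',yaw).as_matrix()@np.diag([1,-1,-1])
    rv=R.from_matrix(M.T@D).as_rotvec()
    print("t",round(s["time"],2),"ee",s["ee_pos"].round(4),"yaw",yc.round(4),"F",s["ft_force"].round(1),"tq",s["torque"].round(2),"w",round(s["width"],4));print("shift cm",(d*100).round(2),"turn",rv.round(3))
E
python3 -c "
from h import *
t=np.load('top0.npz')
for n,uv,z in [('wheel',(182,317),.02),('drill',(130,210),0.05),('tub',(236,135),.12),('bottle',(500,220),.05)]: print(n,unproj(t['K'],t['T'],uv,z))
F=[.565,-.078,.139];p=se2(F,(-.0734-.006,.298+.07+.0095+.03,.0));print(p)
togo(p[0][0],p[0][1],.25,1.771)"
```

```text
wheel [0.29173006 0.35763298 0.02      ]
drill [0.56673252 0.49896325 0.05      ]
tub [0.74934868 0.21802439 0.12      ]
bottle [ 0.55034753 -0.47071863  0.05      ]
[[0.42990553 0.31456859 0.        ]]
t 1.75 ee [ 0.4516 -0.2432  0.3028] yaw 0.9245 F [ 0.5 -1.4 -0.5] tq [-0.08 -0.08  0.01] w 0.0603
shift cm [ 43.22 -35.33   5.25] turn [ 0.001  0.001 -0.847]
```

Call:
play_rows(
  moves=[
    [[4,-3.3,0],[0,0,-0.1],6.0],
    [[9,-7.3,0],[0,0,-0.2],6.0],
    [[14,-11.4,0],[0,0,-0.3],6.0],
    [[19,-15.5,0],[0,0,-0.42],6.0],
    [[24,-19.6,0],[0,0,-0.54],6.0],
    [[29,-23.7,0],[0,0,-0.66],6.0],
    [[34,-27.8,1],[0,0,-0.76],6.0],
    [[38,-31,2],[0,0,-0.847],6.0],
  ],
)

```text
time: 2.75
ee_pos: [0.4331, 0.2447, 0.2834]
eef_rot: [0.633, 0.775, 0.001, 0.001]
ft_force: [1.2, 0.4, -1.8]
width: 0.0602
```

```bash
python3 -c "
from h import *
p=camera('wrist');cv2.imwrite('pics/w1.png',p['frame'][:,:,::-1]);np.savez('w1.npz',K=p['intrinsics'],T=p['camera_from_world'],f=p['frame'])
togo(.43,.315,.25,1.771)"
```

```text
t 2.8 ee [0.4301 0.2523 0.2819] yaw 1.7841 F [-6.3  2.8 -2.4] tq [0.08 0.27 0.03] w 0.0602
shift cm [6.11 1.32 3.22] turn [ 0.    -0.004  0.013]
```

View pics/w1.png

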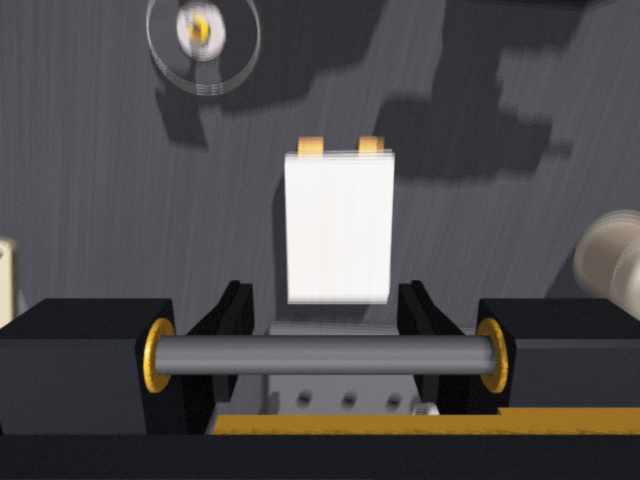

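The wrist view shows the stack's top face from (286,153) to (390,302), with the plate beyond. It is slightly motion-blurred, so I'll settle and re-measure.

Call:
play_rows(
  moves=[
    [[3,0.6,1.0],[0,0,0.013],6.0],
    [[5.5,1.2,2.0],[0,0,0.013],6.0],
    [[6.1,1.3,2.2],[0,0,0.013],6.0],
    [[6.1,1.3,2.2],[0,0,0.013],6.0],
  ],
)

```text
time: 3.3
ee_pos: [0.4339, 0.3049, 0.2611]
eef_rot: [0.638, 0.77, -0.0, -0.0]
ft_force: [0.5, 0.6, -0.8]
width: 0.0597
```

```bash
python3 -c "
from h import *
p=camera('wrist');cv2.imwrite('pics/w2.png',cv2.resize(p['frame'][120:420,200:520,::-1],None,fx=2.4,fy=2,interpolation=cv2.INTER_CUBIC));np.savez('w2.npz',K=p['intrinsics'],T=p['camera_from_world'],f=p['frame'])
T=p['camera_from_world'];print(-T[:3,:3].T@T[:3,3])
togo(.43,.315,.25,1.771)"
```

```text
[0.41997942 0.38179128 0.4230032 ]
t 3.35 ee [0.4342 0.3045 0.2613] yaw 1.7562 F [-0.  -1.2  0.3] tq [-0.06 -0.11  0.01] w 0.0602
shift cm [ 1.11 -0.22  1.13] turn [ 0.     0.    -0.015]
```

View pics/w2.png

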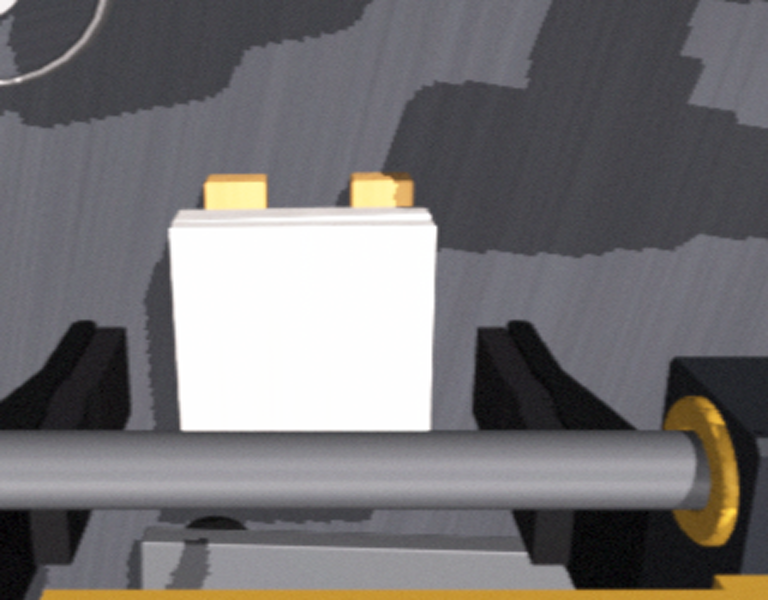

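```bash
python3 -c "
from h import *
t=np.load('w2.npz')
cs=[(271.3,234.5),(381.7,233)]
a,b=[unproj(t['K'],t['T'],c,.056) for c in cs];print(a,b,np.linalg.norm(a-b));yaw=np.arctan2((b-a)[1],(b-a)[0]);m=(a+b)/2
cen=m+.07*np.array([np.sin(yaw),-np.cos(yaw),0]);print('yaw',yaw,'end mid',m,'cen',cen)
# plate edge corners
e=[unproj(t['K'],t['T'],c,.042) for c in [(200+143/2.4,120+543/2),(200+525/2.4,120+552/2)]];print(e)
s=read_state();print(read_state()['ee_pos'])
"
```

```text
[0.3916716  0.26691517 0.056     ] [0.4885982  0.28678466 0.056     ] 0.09894221929675895
yaw 0.2021940206564415 end mid [0.4401349  0.27684991 0.056     ] cen [0.45419224 0.20827593 0.056     ]
[array([0.40437926, 0.09113291, 0.042     ]), array([0.56899544, 0.11703313, 0.042     ])]
[0.43419539 0.30446126 0.26132209]
```

Call:
play_rows(
  moves=[
    [[0.2,0,5],[0,0,-0.015],6.0],
    [[0.2,0,10],[0,0,-0.015],6.0],
    [[0.2,0,15],[0,0,-0.015],6.0],
    [[0.2,0,18.5],[0,0,-0.015],6.0],
    [[0.2,0,20.5],[0,0,-0.015],6.0],
    [[0.2,0,21.3],[0,0,-0.015],6.0],
    [[0.2,0,21.3],[0,0,-0.015],6.0],
  ],
)

```text
time: 4.22
ee_pos: [0.434, 0.3072, 0.0487]
eef_rot: [0.633, 0.774, 0.0, 0.0]
ft_force: [-0.1, -0.9, 0.2]
width: 0.0597
```

```bash
python3 -c "
from h import *
p=camera('scene');cv2.imwrite('pics/s1.png',cv2.resize(p['frame'][130:300,270:490,::-1],None,fx=3.4,fy=3.4,interpolation=cv2.INTER_CUBIC))
togo(.43,.30,.048,1.772)"
```

```text
t 4.28 ee [0.4342 0.3075 0.0491] yaw 1.7716 F [ 0.1 -0.7  0.8] tq [ 0.   -0.07 -0.02] w 0.06
shift cm [-0.65 -0.56  0.11] turn [ 0.002 -0.    -0.   ]
```

View pics/s1.png

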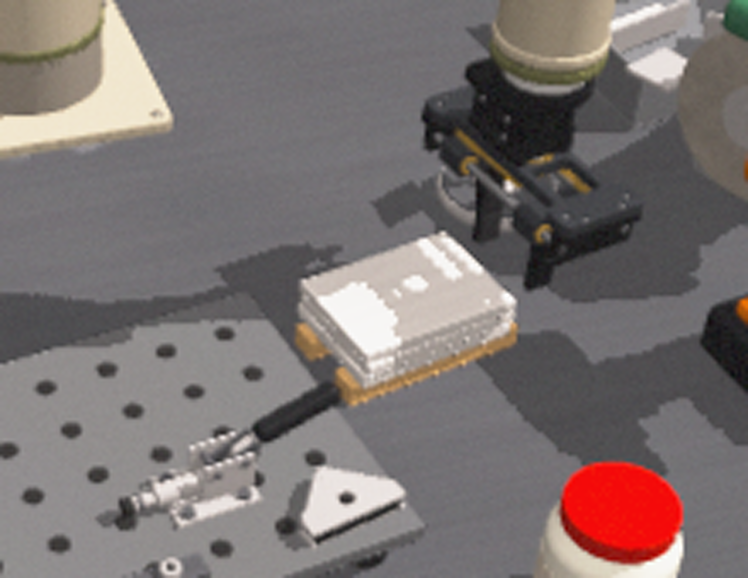

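Call:
play_rows(
  moves=[
    [[-1,-0.05,0.05],[0,0,0],6.0],
    [[-1.8,-0.1,0.05],[0,0,0],6.0],
    [[-2.3,-0.15,0.05],[0,0,0],6.0],
    [[-2.8,-0.18,0.05],[0,0,0],6.0],
    [[-3.4,-0.2,0.05],[0,0,0],6.0],
    [[-4,-0.24,0.05],[0,0,0],6.0],
    [[-4.6,-0.28,0.05],[0,0,0],6.0],
    [[-5.2,-0.32,0.05],[0,0,0],6.0],
  ],
)

```text
time: 5.28
ee_pos: [0.4408, 0.2564, 0.0479]
eef_rot: [0.632, 0.775, 0.001, -0.0]
ft_force: [-1.1, 6.3, 1.4]
width: 0.0601
```

```bash
python3 -c "
from h import *
p=camera('scene');cv2.imwrite('pics/s2.png',cv2.resize(p['frame'][130:300,270:490,::-1],None,fx=3.4,fy=3.4,interpolation=cv2.INTER_CUBIC))
togo(.43,.30,.048,1.772)"
```

```text
t 5.33 ee [0.441  0.2555 0.0479] yaw 1.7719 F [-2.   5.3  5.3] tq [1.07 0.32 0.02] w 0.0599
shift cm [ 4.58 -0.19 -0.01] turn [ 0.001 -0.001 -0.   ]
```

View pics/s2.png

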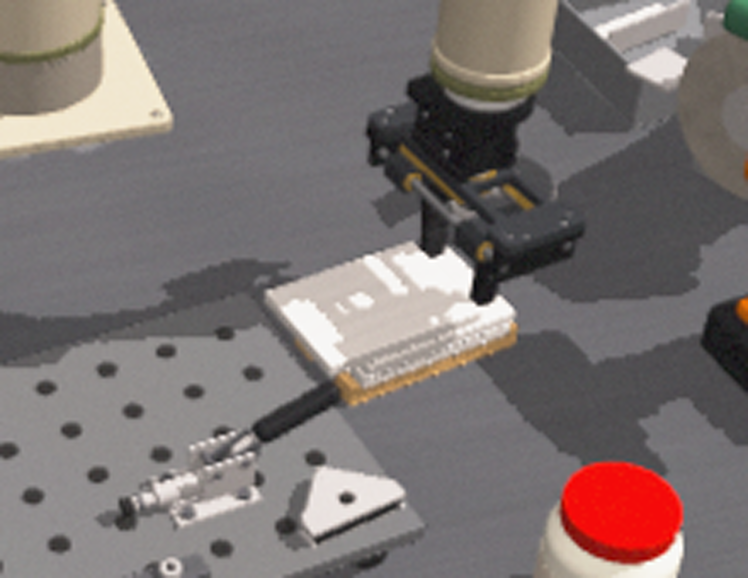

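The top blank has moved about 30 mm and the lower two stay put. Continuing.

Call:
play_rows(
  moves=[
    [[-0.6,-0.04,-0.1],[0,0,0],6.0],
    [[-1.2,-0.07,-0.1],[0,0,0],6.0],
    [[-1.9,-0.12,-0.1],[0,0,0],6.0],
    [[-2.6,-0.16,-0.1],[0,0,0],6.0],
    [[-3.3,-0.2,-0.1],[0,0,0],6.0],
    [[-4,-0.24,-0.1],[0,0,0],6.0],
    [[-4.7,-0.28,-0.1],[0,0,0],6.0],
    [[-5.4,-0.33,-0.1],[0,0,0],6.0],
  ],
)

```text
time: 6.32
ee_pos: [0.4486, 0.202, 0.0488]
eef_rot: [0.633, 0.775, 0.0, 0.0]
ft_force: [-1.0, 5.4, 2.5]
width: 0.0599
```

```bash
python3 -c "
from h import *
p=camera('scene');cv2.imwrite('pics/s3.png',cv2.resize(p['frame'][130:300,270:490,::-1],None,fx=3.4,fy=3.4,interpolation=cv2.INTER_CUBIC))
togo(.43,.30,.048,1.772)"
```

```text
t 6.38 ee [0.4488 0.201  0.0487] yaw 1.7711 F [-0.   2.3  2.4] tq [0.86 0.05 0.07] w 0.06
shift cm [10.08  0.13  0.07] turn [ 0.     0.    -0.001]
```

View pics/s3.png

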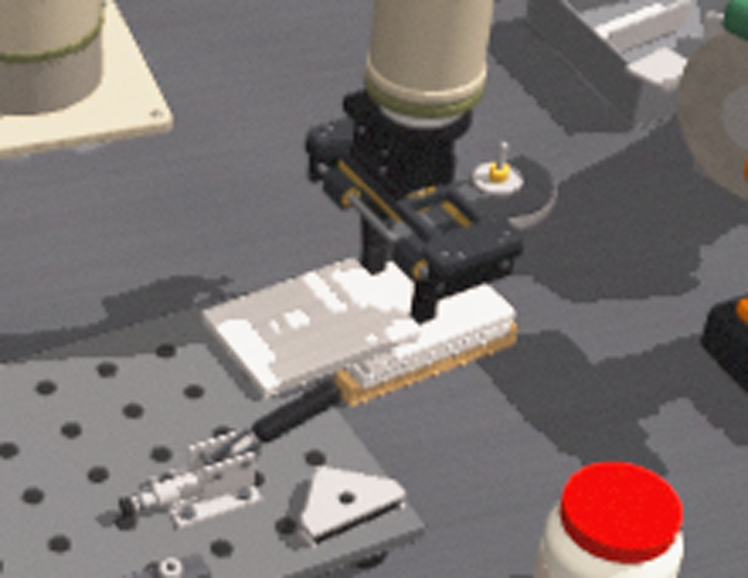

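Call:
play_rows(
  moves=[
    [[-0.7,-0.04,0],[0,0,0],6.0],
    [[-1.4,-0.09,0],[0,0,0],6.0],
    [[-2.1,-0.13,0],[0,0,0],6.0],
    [[-2.8,-0.17,0],[0,0,0],6.0],
    [[-3.5,-0.21,0],[0,0,0],6.0],
    [[-4.2,-0.26,0],[0,0,0],6.0],
    [[-4.9,-0.3,0],[0,0,0],6.0],
    [[-5.6,-0.34,0],[0,0,0],6.0],
  ],
)

```text
time: 7.38
ee_pos: [0.4562, 0.1461, 0.0486]
eef_rot: [0.633, 0.774, 0.0, -0.0]
ft_force: [0.2, 3.1, -0.0]
width: 0.0598
```

```bash
python3 -c "
from h import *
p=camera('scene');cv2.imwrite('pics/s4.png',cv2.resize(p['frame'][130:330,200:450,::-1],None,fx=3,fy=3,interpolation=cv2.INTER_CUBIC))
togo(.43,.30,.048,1.772)"
```

```text
t 7.42 ee [0.4564 0.1452 0.0485] yaw 1.7709 F [-0.7  2.5 -0. ] tq [ 0.63  0.18 -0.02] w 0.06
shift cm [15.69  0.49  0.05] turn [-0.     0.    -0.001]
```

View pics/s4.png

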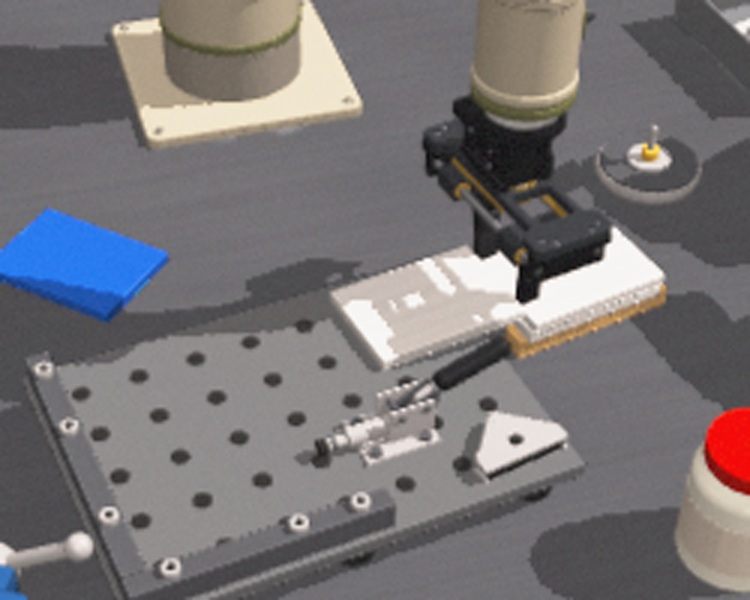

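Call:
play_rows(
  moves=[
    [[-0.7,-0.04,0],[0,0,0],6.0],
    [[-1.4,-0.09,0],[0,0,0.0],6.0],
    [[-2.1,-0.13,0],[0,0,0.01],6.0],
    [[-2.8,-0.17,0],[0,0,0.02],6.0],
    [[-3.5,-0.21,0],[0,0,0.03],6.0],
    [[-4.2,-0.26,0],[0,0,0.04],6.0],
    [[-4.9,-0.3,0],[0,0,0.05],6.0],
    [[-5.6,-0.34,0],[0,0,0.06],6.0],
  ],
)

```text
time: 8.43
ee_pos: [0.4641, 0.0906, 0.0486]
eef_rot: [0.656, 0.755, 0.0, 0.0]
ft_force: [-0.2, 5.4, -0.6]
width: 0.0599
```

```bash
python3 -c "
from h import *
p=camera('scene');cv2.imwrite('pics/s5.png',cv2.resize(p['frame'][130:330,200:450,::-1],None,fx=3,fy=3,interpolation=cv2.INTER_CUBIC))
p=camera('top');cv2.imwrite('pics/t5.png',cv2.resize(p['frame'][145:295,200:440,::-1],None,fx=3.3,fy=3.3,interpolation=cv2.INTER_CUBIC))
togo(.43,.30,.048,1.71)"
```

```text
t 8.53 ee [0.4641 0.0897 0.0485] yaw 1.7102 F [1.  0.9 0. ] tq [-0.   -0.13 -0.01] w 0.0598
shift cm [21.3  -0.46  0.03] turn [-0.     0.001  0.   ]
```

View pics/s5.png

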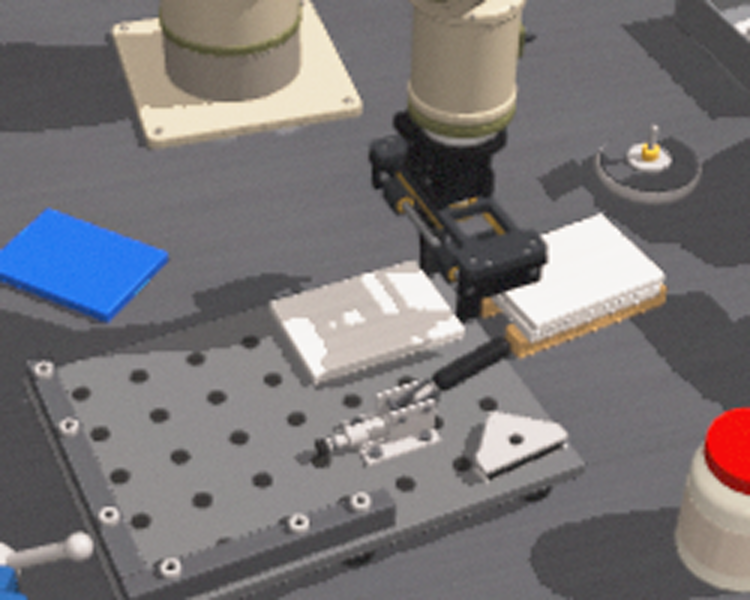

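View pics/t5.png

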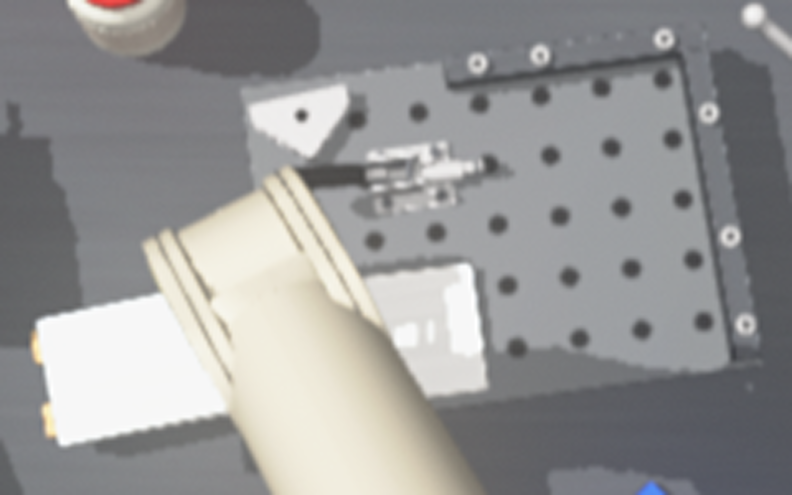

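Blank is flat on the front strip, and the stack still shows two blanks in place. Pushing on toward the stop.

Call:
play_rows(
  moves=[
    [[-0.8,0,0],[0,0,0],6.0],
    [[-1.6,0,0],[0,0,0],6.0],
    [[-2.4,0,0],[0,0,0],6.0],
    [[-3.2,0,0],[0,0,0],6.0],
    [[-4,0,0],[0,0,0],6.0],
    [[-4.8,0,0],[0,0,0],6.0],
    [[-5.6,0,0],[0,0,0],6.0],
    [[-6.4,0,0],[0,0,0],6.0],
  ],
)

```text
time: 9.52
ee_pos: [0.473, 0.0269, 0.0485]
eef_rot: [0.656, 0.755, -0.0, 0.0]
ft_force: [0.3, 4.0, 0.1]
width: 0.0602
```

Call:
play_rows(
  moves=[
    [[-0.8,0,0],[0,0,0],6.0],
    [[-1.6,0,0],[0,0,0],6.0],
    [[-2.4,0,0],[0,0,0],6.0],
    [[-3.2,0,0],[0,0,0],6.0],
    [[-4,0,0],[0,0,0],6.0],
    [[-4.8,0,0],[0,0,0],6.0],
    [[-5.6,0,0],[0,0,0],6.0],
    [[-6.4,0,0],[0,0,0],6.0],
  ],
)

```text
time: 10.52
ee_pos: [0.482, -0.0364, 0.0485]
eef_rot: [0.656, 0.755, -0.0, 0.0]
ft_force: [-1.2, 5.3, -1.1]
width: 0.0598
```

```bash
python3 -c "
from h import *
p=camera('scene');cv2.imwrite('pics/s6.png',cv2.resize(p['frame'][130:330,200:450,::-1],None,fx=3,fy=3,interpolation=cv2.INTER_CUBIC))
p=camera('top');cv2.imwrite('pics/t6.png',cv2.resize(p['frame'][145:295,200:440,::-1],None,fx=3.3,fy=3.3,interpolation=cv2.INTER_CUBIC))
togo(.43,.30,.048,1.71)"
```

```text
t 10.62 ee [ 0.4821 -0.0373  0.0485] yaw 1.7105 F [ 0.6  0.6 -0.9] tq [-0.03 -0.12  0.04] w 0.0598
shift cm [ 3.412e+01 -4.700e-01  2.000e-02] turn [-0.     0.001  0.   ]
```

View pics/s6.png

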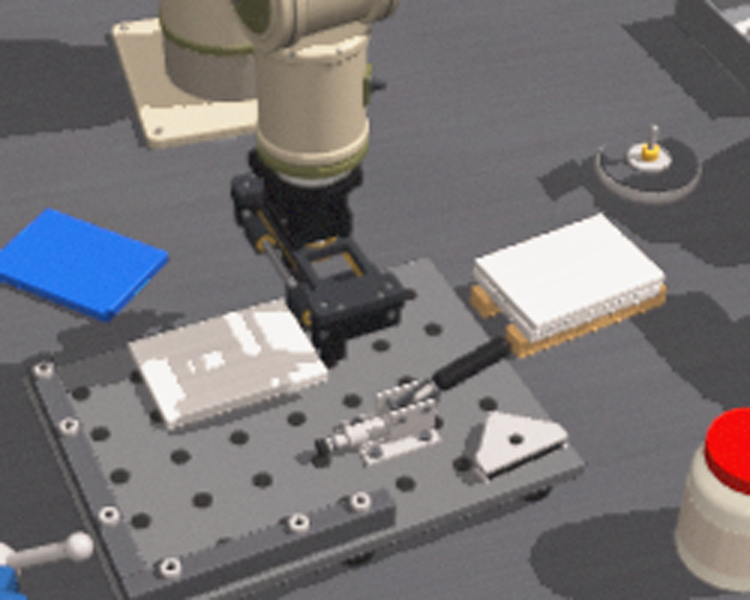

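View pics/t6.png

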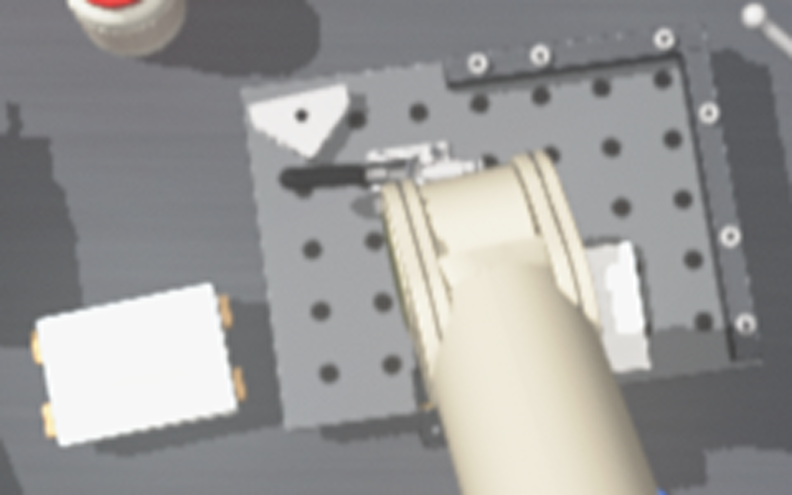

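Call:
play_rows(
  moves=[
    [[-0.8,0,0],[0,0,0],6.0],
    [[-1.6,0,0],[0,0,0],6.0],
    [[-2.4,0,0],[0,0,0],6.0],
    [[-3.2,0,0],[0,0,0],6.0],
    [[-4,0,0],[0,0,0],6.0],
    [[-4.7,0,0],[0,0,0],6.0],
    [[-5.3,0,0],[0,0,0],6.0],
    [[-5.8,0,0],[0,0,0],6.0],
  ],
)

```text
time: 11.62
ee_pos: [0.4902, -0.0936, 0.0485]
eef_rot: [0.656, 0.755, -0.0, 0.0]
ft_force: [-0.7, 4.7, 0.9]
width: 0.0599
```

Call:
play_rows(
  moves=[
    [[-0.3,0,0],[0,0,0],6.0],
    [[-0.5,0,0],[0,0,0],6.0],
    [[-0.7,0,0],[0,0,0],6.0],
    [[-0.8,0,0],[0,0,0],6.0],
  ],
)

```text
time: 12.12
ee_pos: [0.4913, -0.1012, 0.0485]
eef_rot: [0.655, 0.755, -0.0, 0.0]
ft_force: [-0.3, 3.9, 0.6]
width: 0.0597
```

```bash
python3 -c "
from h import *
p=camera('scene');cv2.imwrite('pics/s7.png',cv2.resize(p['frame'][170:330,200:350,::-1],None,fx=3.7,fy=3.7,interpolation=cv2.INTER_CUBIC))
togo(.43,.30,.048,1.71)"
```

```text
t 12.18 ee [ 0.4913 -0.1013  0.0485] yaw 1.7117 F [-1.7  4.3  1.1] tq [ 0.94 -0.03 -0.01] w 0.0602
shift cm [40.6  -0.43  0.05] turn [0.    0.    0.002]
```

View pics/s7.png

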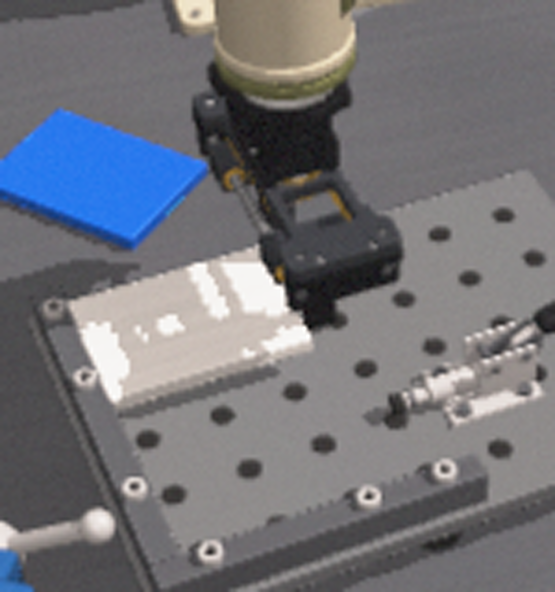

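Call:
play_rows(
  moves=[
    [[-0.1,0,0],[0,0,0],6.0],
    [[-0.2,0,0],[0,0,0],6.0],
    [[-0.2,0,0],[0,0,0],6.0],
  ],
)

```text
time: 12.55
ee_pos: [0.4913, -0.1016, 0.0485]
eef_rot: [0.655, 0.756, 0.0, -0.001]
ft_force: [-2.4, 9.5, 3.1]
width: 0.0599
```

Call:
play_rows(
  moves=[
    [[-0.1,0,0],[0,0,0],6.0],
    [[-0.2,0,0],[0,0,0],6.0],
    [[-0.2,0,0],[0,0,0],6.0],
  ],
)

```text
time: 12.92
ee_pos: [0.4913, -0.1018, 0.0484]
eef_rot: [0.655, 0.756, 0.001, -0.002]
ft_force: [-4.6, 14.7, 5.5]
width: 0.0602
```

Call:
play_rows(
  moves=[
    [[1,0,0],[0,0,0],6.0],
    [[2,0,0],[0,0,0],6.0],
    [[2.5,0,-3],[0,0,0],6.0],
    [[2.5,-1,-8],[0,0,0.1],6.0],
    [[2.5,-4,-11],[0,0,0.28],6.0],
    [[1.0,-7,-11],[0,0,0.45],6.0],
    [[-2,-8,-11],[0,0,0.6],6.0],
    [[-5,-8.5,-11],[0,0,0.78],6.0],
  ],
)

```text
time: 13.92
ee_pos: [0.4141, -0.1681, 0.159]
eef_rot: [0.895, 0.446, -0.0, 0.001]
ft_force: [0.3, 0.1, 0.1]
width: 0.06
```

```bash
python3 -c "
from h import *
p=camera('top');cv2.imwrite('pics/t8.png',cv2.resize(p['frame'][145:295,200:440,::-1],None,fx=3.3,fy=3.3,interpolation=cv2.INTER_CUBIC))
np.savez('t8.npz',K=p['intrinsics'],T=p['camera_from_world'],f=p['frame'])
p=camera('scene');cv2.imwrite('pics/s8.png',cv2.resize(p['frame'][170:330,200:350,::-1],None,fx=3.7,fy=3.7,interpolation=cv2.INTER_CUBIC))
np.savez('s8.npz',K=p['intrinsics'],T=p['camera_from_world'],f=p['frame'])
togo(.422,-.196,.15,.141)"
```

```text
t 14.03 ee [ 0.414  -0.17    0.1586] yaw 0.9225 F [-0.3 -0.5  0.4] tq [ 0.03 -0.05  0.01] w 0.0599
shift cm [-1.59  2.21  0.87] turn [0.002 0.001 0.782]
```

View pics/t8.png

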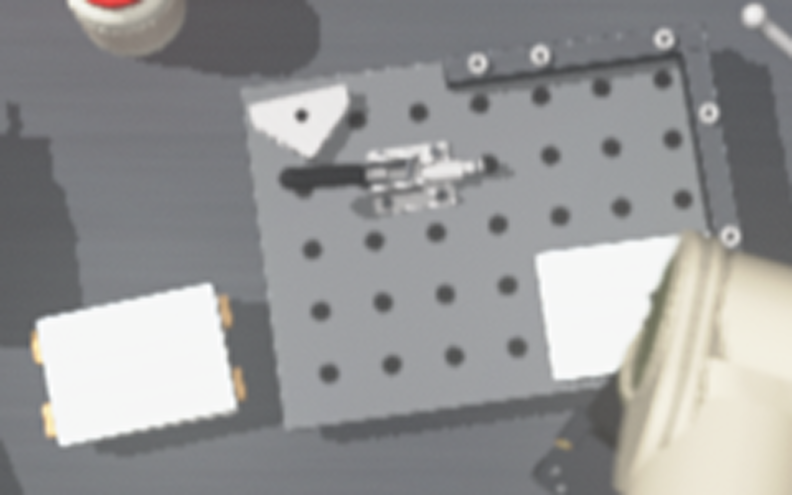

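View pics/s8.png

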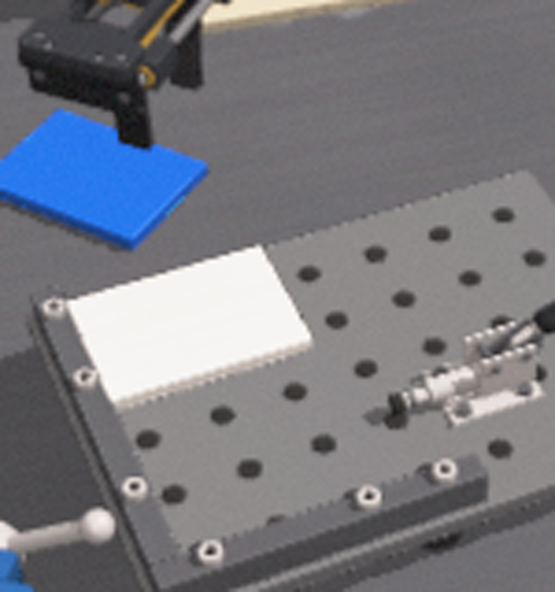

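```bash
python3 -c "
from h import *
t=np.load('t8.npz');s=np.load('s8.npz');F=[.565,-.078,.139]
c,S=np.cos(F[2]),np.sin(F[2])
for n,q,uv in [('TFL',t,(200+537/3.3,145+254/3.3)),('TNL',t,(200+555/3.3,145+381/3.3)),('SNL',s,(200+262/3.7,170+245/3.7)),('SNR',s,(200+68/3.7,170+300/3.7)),('SFL',s,(200+311/3.7,170+343/3.7)),('SFR',s,(200+122/3.7,170+402/3.7))]:
  P=unproj(q['K'],q['T'],uv,.054);d=P[:2]-F[:2];print(n,P[:2].round(4),'plate',round(c*d[0]+S*d[1],4),round(-S*d[0]+c*d[1],4))
"
```

```text
TFL [ 0.5406 -0.1091] plate -0.0285 -0.0275
TNL [ 0.44   -0.1226] plate -0.13 -0.0269
SNL [ 0.4395 -0.116 ] plate -0.1296 -0.0203
SNR [ 0.4575 -0.2538] plate -0.1308 -0.1592
SFL [ 0.5427 -0.1055] plate -0.0259 -0.0242
SFR [ 0.561  -0.2341] plate -0.0256 -0.154
```

Call:
play_rows(
  moves=[
    [[-1,1,0],[0,0,0.18],6.0],
    [[-1.7,2.2,0],[0,0,0.36],6.0],
    [[-1.7,2.2,0],[0,0,0.54],6.0],
    [[-1.7,2.2,2],[0,0,0.7],6.0],
    [[-1.7,2.2,5],[0,0,0.782],6.0],
    [[-1.7,2.2,8.5],[0,0,0.782],6.0],
    [[-1.7,2.2,10.5],[0,0,0.782],6.0],
    [[-1.7,2.2,11],[0,0,0.782],6.0],
  ],
)

```text
time: 15.02
ee_pos: [0.4216, -0.1925, 0.0476]
eef_rot: [0.997, 0.076, -0.001, -0.001]
ft_force: [0.4, -0.5, 0.8]
width: 0.0597
```

```bash
python3 -c "
from h import *
p=camera('wrist');cv2.imwrite('pics/w9.png',p['frame'][:,:,::-1]);np.savez('w9.npz',K=p['intrinsics'],T=p['camera_from_world'],f=p['frame'])
p=camera('scene');cv2.imwrite('pics/s9.png',cv2.resize(p['frame'][130:330,180:380,::-1],None,fx=3,fy=3,interpolation=cv2.INTER_CUBIC))
togo(.420,-.196,.048,.141)"
```

```text
t 15.12 ee [ 0.4223 -0.1931  0.0487] yaw 0.1509 F [0.1 0.1 1. ] tq [-0.   -0.    0.03] w 0.0599
shift cm [-0.27  0.26  0.07] turn [-0.    0.    0.01]
```

View pics/w9.png

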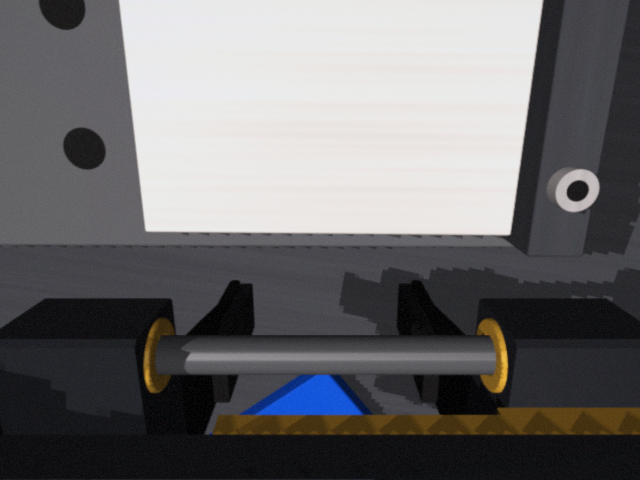

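View pics/s9.png

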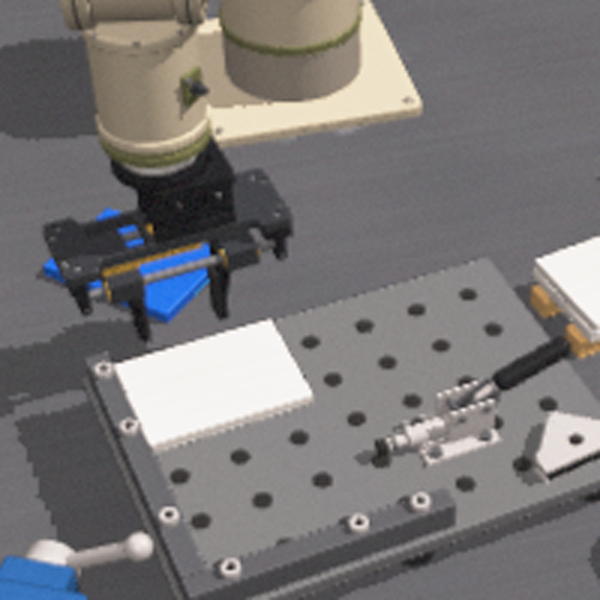

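```bash
python3 -c "
from h import *
t=np.load('w9.npz')
u=lambda c,z:unproj(t['K'],t['T'],c,z)
a,b=u((145.5,231.5),.054),u((511.5,236),.054);d=a-b;print(a,b,np.linalg.norm(d),'yaw',np.arctan2(-d[0],d[1]))
e,f=u((120,0),.054),u((542,0),.054)
print('left edge yaw',np.arctan2((e-a)[1],(e-a)[0]),'right',np.arctan2((f-b)[1],(f-b)[0]))
a,b=u((90,244),.042),u((500,247),.042);d=a-b;print('plate edge yaw',np.arctan2(-d[0],d[1]))
f=t['f'][200:270,480:620,::-1];cv2.imwrite('pics/w9c.png',cv2.resize(f,None,fx=5,fy=5))
"
```

```text
[ 0.44469643 -0.12004888  0.054     ] [ 0.46413741 -0.25775872  0.054     ] 0.13907534470954566 yaw 0.14024670716092733
left edge yaw 0.1370764373793604 right 0.15452717250616094
plate edge yaw 0.14542833717844864
```

View pics/w9c.png

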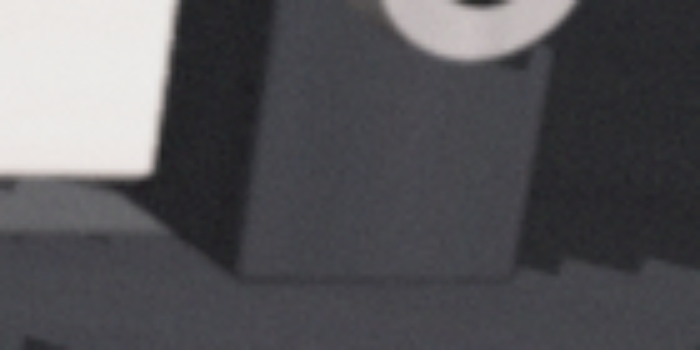

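Call:
play_rows(
  moves=[
    [[0.8,0,0.05],[0,0,0.009],6.0],
    [[1.6,0,0.05],[0,0,0.009],6.0],
    [[2.1,0.03,0.05],[0,0,0.009],6.0],
    [[2.6,0.06,0.05],[0,0,0.009],6.0],
    [[3.2,0.09,0.05],[0,0,0.009],6.0],
    [[3.9,0.12,0.05],[0,0,0.009],6.0],
    [[4.6,0.15,0.05],[0,0,0.009],6.0],
    [[5.3,0.18,0.05],[0,0,0.009],6.0],
  ],
)

```text
time: 16.12
ee_pos: [0.4715, -0.187, 0.0475]
eef_rot: [0.998, 0.07, -0.004, -0.001]
ft_force: [-15.6, 2.6, 13.4]
width: 0.0605
```

Call:
play_rows(
  moves=[
    [[0.7,0.03,0],[0,0,0],6.0],
    [[1.4,0.06,0],[0,0,0],6.0],
    [[2.1,0.09,0],[0,0,0],6.0],
    [[2.8,0.12,0],[0,0,0],6.0],
  ],
)

```text
time: 16.62
ee_pos: [0.4985, -0.1835, 0.0471]
eef_rot: [0.997, 0.071, -0.005, -0.001]
ft_force: [-21.7, 3.7, 16.9]
width: 0.0599
```

```bash
python3 -c "
from h import *
p=camera('wrist');cv2.imwrite('pics/w10.png',p['frame'][:,:,::-1])
p=camera('scene');cv2.imwrite('pics/s10.png',cv2.resize(p['frame'][130:330,180:380,::-1],None,fx=3,fy=3,interpolation=cv2.INTER_CUBIC))
togo(.420,-.196,.048,.142)"
```

```text
t 16.73 ee [ 0.5002 -0.1832  0.0472] yaw 0.1418 F [-12.7   3.3   7.7] tq [1.2  2.86 0.36] w 0.0601
shift cm [-8.12  0.13 -0.03] turn [-0.003  0.007 -0.   ]
```

View pics/w10.png

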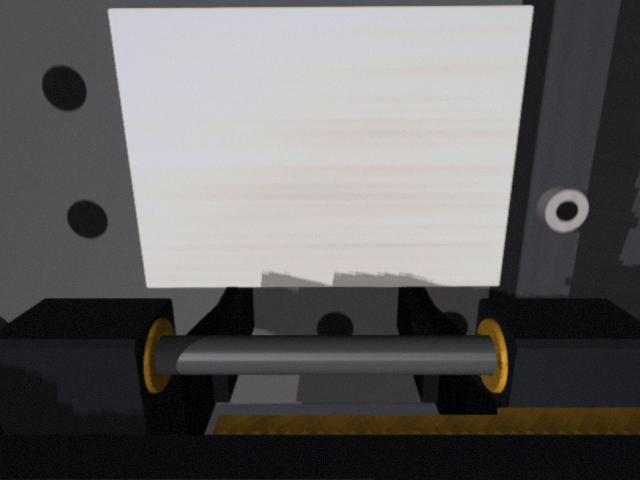

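View pics/s10.png

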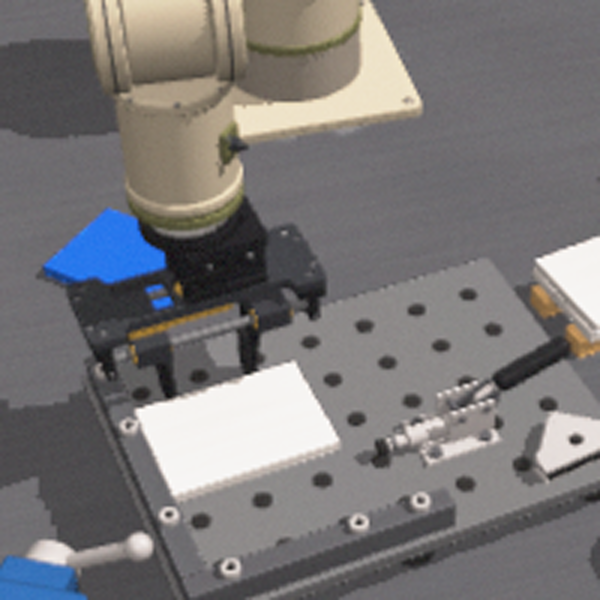

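Force is larger than in the earlier push (22 N with an upward part). I back off a little, raise the tips and try again.

Call:
play_rows(
  moves=[
    [[-0.5,0,0],[0,0,0],6.0],
    [[-1.0,0,-0.2],[0,0,0],6.0],
    [[-1.0,0,-0.3],[0,0,0],6.0],
    [[-1.0,0,-0.3],[0,0,0],6.0],
  ],
)

```text
time: 17.23
ee_pos: [0.4932, -0.1861, 0.0514]
eef_rot: [0.998, 0.07, 0.0, 0.0]
ft_force: [0.1, 0.8, 0.6]
width: 0.0598
```

```bash
python3 -c "
from h import *
p=camera('wrist');cv2.imwrite('pics/w11.png',p['frame'][:,:,::-1]);np.savez('w11.npz',K=p['intrinsics'],T=p['camera_from_world'],f=p['frame'])
p=camera('scene');cv2.imwrite('pics/s11.png',cv2.resize(p['frame'][190:310,190:330,::-1],None,fx=5,fy=5,interpolation=cv2.INTER_CUBIC))
togo(.420,-.196,.050,.142)"
```

```text
t 17.32 ee [ 0.4931 -0.1859  0.0512] yaw 0.1408 F [-0.1  0.4 -0. ] tq [ 0.05  0.02 -0.03] w 0.0605
shift cm [-7.38 -0.03  0.11] turn [ 0.    -0.    -0.001]
```

View pics/s11.png

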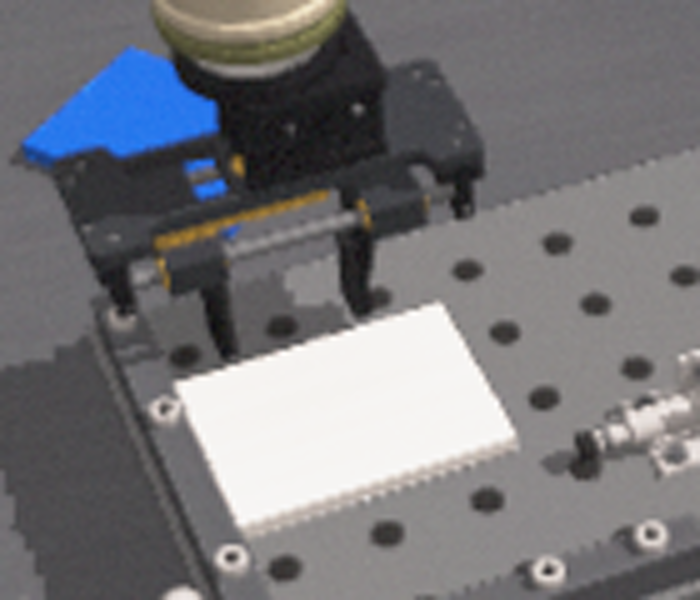

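View pics/w11.png

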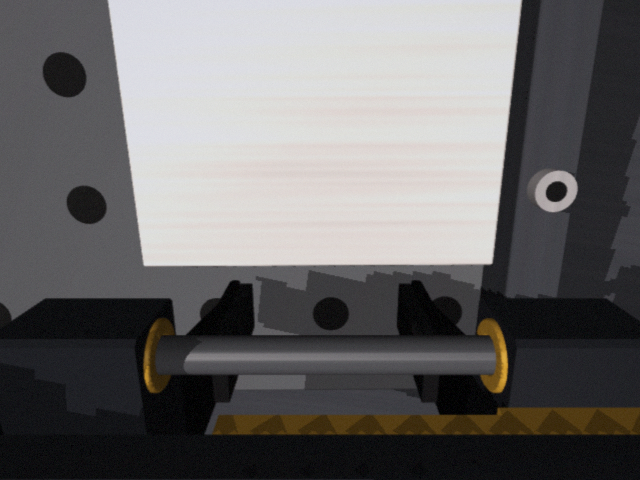

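```bash
python3 -c "
from h import *
t=np.load('w11.npz')
u=lambda c,z:unproj(t['K'],t['T'],c,z)
g=cv2.cvtColor(t['f'],cv2.COLOR_RGB2GRAY)
# subpixel near edge
pts=[]
for c in list(range(160,235,6))+list(range(260,395,8))+list(range(440,488,6)):
  col=g[240:285,c].astype(float);k=np.argmin(np.diff(col));pts.append((c,240+k+.5))
pts=np.array(pts);p=np.polyfit(pts[:,0],pts[:,1],1);print(p,np.abs(np.polyval(p,pts[:,0])-pts[:,1]).max())
L=(144,np.polyval(p,144));Rr=(492.5,np.polyval(p,492.5))
a,b=u(L,.054),u(Rr,.054);d=a-b;print(a,b,np.linalg.norm(d),'yaw',np.arctan2(-d[0],d[1]))
F=[.565,-.078,.139];c,S=np.cos(.141),np.sin(.141)
for P in (a,b):
  q=P[:2]-F[:2];print('plate',c*q[0]+S*q[1],-S*q[0]+c*q[1])
f=t['f'][0:285,450:640,::-1];cv2.imwrite('pics/w11c.png',cv2.resize(f,None,fx=2,fy=2))
"
```

```text
[-5.84750360e-03  2.66649292e+02] 0.5288650103793202
[ 0.50138402 -0.11205475  0.054     ] [ 0.52180732 -0.2492291   0.054     ] 0.13868638819592558 yaw 0.147799933775024
plate -0.06777047256735737 -0.024776627214154544
plate -0.06682742157980506 -0.16345980905559426
```

View pics/w11c.png

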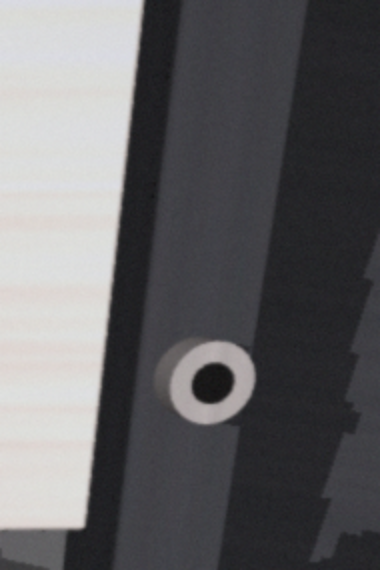

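Call:
play_rows(
  moves=[
    [[0.7,0,0],[0,0,0],6.0],
    [[1.1,0,0],[0,0,0],6.0],
    [[1.6,0.01,0],[0,0,0],6.0],
    [[2.1,0.03,0],[0,0,0],6.0],
  ],
)

```text
time: 17.82
ee_pos: [0.5117, -0.1833, 0.0506]
eef_rot: [0.998, 0.07, -0.003, -0.0]
ft_force: [-12.0, 1.2, 9.0]
width: 0.0603
```

Call:
play_rows(
  moves=[
    [[0.5,0.02,0],[0,0,0],6.0],
    [[1.0,0.04,0],[0,0,0],6.0],
  ],
)

```text
time: 18.08
ee_pos: [0.5214, -0.1821, 0.0505]
eef_rot: [0.998, 0.07, -0.003, -0.0]
ft_force: [-13.4, 0.5, 10.3]
width: 0.0598
```

Call:
play_rows(
  moves=[
    [[0.6,0.02,0],[0,0,0],6.0],
    [[1.2,0.04,0],[0,0,0],6.0],
    [[1.8,0.06,0],[0,0,0],6.0],
    [[2.4,0.08,0],[0,0,0],6.0],
    [[3.0,0.1,0],[0,0,0],6.0],
    [[3.6,0.12,0],[0,0,0],6.0],
  ],
)

```text
time: 18.82
ee_pos: [0.5558, -0.1773, 0.0502]
eef_rot: [0.997, 0.071, -0.005, -0.001]
ft_force: [-22.3, 3.1, 17.1]
width: 0.0602
```

```bash
python3 -c "
from h import *
p=camera('wrist');cv2.imwrite('pics/w12.png',p['frame'][:,:,::-1]);np.savez('w12.npz',K=p['intrinsics'],T=p['camera_from_world'],f=p['frame'])
p=camera('scene');cv2.imwrite('pics/s12.png',cv2.resize(p['frame'][190:330,190:350,::-1],None,fx=4,fy=4,interpolation=cv2.INTER_CUBIC))
togo(.420,-.196,.050,.142)"
```

```text
t 18.93 ee [ 0.5573 -0.1772  0.0502] yaw 0.1417 F [-12.1   2.9   6.7] tq [0.85 2.86 0.26] w 0.06
shift cm [-13.86  -0.08   0.11] turn [-0.002  0.006 -0.   ]
```

View pics/s12.png

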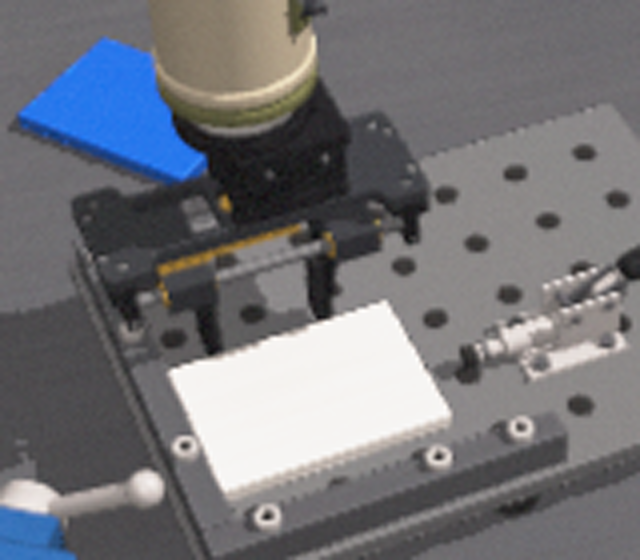

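View pics/w12.png

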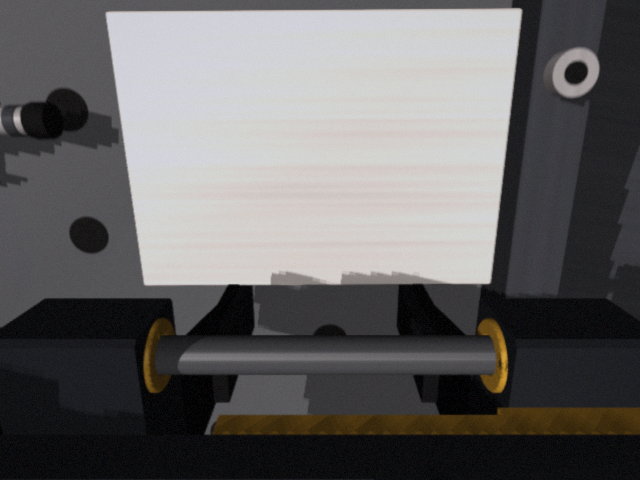

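Call:
play_rows(
  moves=[
    [[0.5,0.01,0],[0,0,0],6.0],
    [[1.0,0.02,0],[0,0,0],6.0],
    [[1.5,0.03,0],[0,0,0],6.0],
    [[2.0,0.04,0],[0,0,0],6.0],
    [[2.2,0.05,0],[0,0,0],6.0],
  ],
)

```text
time: 19.55
ee_pos: [0.5783, -0.1742, 0.0501]
eef_rot: [0.997, 0.071, -0.004, -0.001]
ft_force: [-18.1, 4.0, 12.2]
width: 0.0601
```

Call:
play_rows(
  moves=[
    [[0.2,0.01,0],[0,0,0],6.0],
    [[0.4,0.02,0],[0,0,0],6.0],
  ],
)

```text
time: 19.8
ee_pos: [0.5816, -0.1737, 0.05]
eef_rot: [0.997, 0.071, -0.005, -0.001]
ft_force: [-19.2, 5.0, 14.4]
width: 0.0598
```

```bash
python3 -c "
from h import *
p=camera('scene');cv2.imwrite('pics/s13.png',cv2.resize(p['frame'][190:330,190:350,::-1],None,fx=4,fy=4,interpolation=cv2.INTER_CUBIC))
togo(.420,-.196,.050,.142)"
```

```text
t 19.85 ee [ 0.5819 -0.1737  0.05  ] yaw 0.142 F [-19.    4.9  12.7] tq [1.27 4.23 0.27] w 0.0598
shift cm [-16.34  -0.08   0.15] turn [-0.003  0.009 -0.   ]
```

View pics/s13.png

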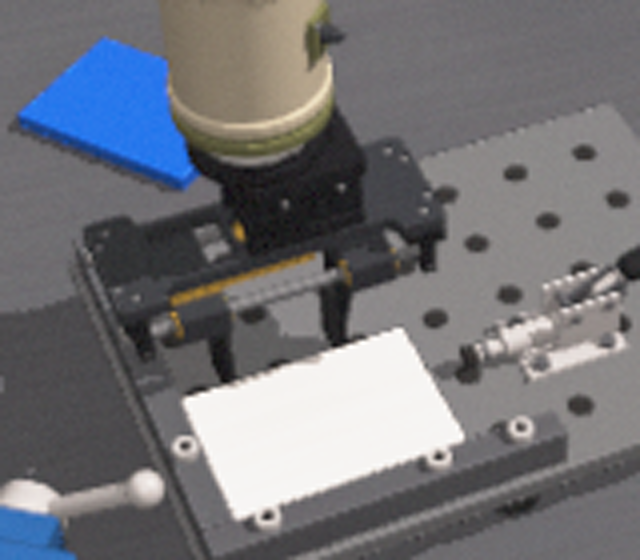

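Call:
play_rows(
  moves=[
    [[0.2,0.01,0],[0,0,0],6.0],
    [[0.3,0.02,0],[0,0,0],6.0],
  ],
)

```text
time: 20.1
ee_pos: [0.5845, -0.1734, 0.05]
eef_rot: [0.997, 0.071, -0.005, -0.001]
ft_force: [-22.1, 6.0, 14.0]
width: 0.0601
```

Call:
play_rows(
  moves=[
    [[0.1,0.01,0],[0,0,0],6.0],
    [[0.2,0.02,0],[0,0,0],6.0],
  ],
)

```text
time: 20.35
ee_pos: [0.5861, -0.1731, 0.05]
eef_rot: [0.997, 0.071, -0.005, -0.001]
ft_force: [-23.5, 6.9, 15.4]
width: 0.0598
```

Call:
play_rows(
  moves=[
    [[0.1,0.01,0],[0,0,0],6.0],
    [[0.2,0.02,0],[0,0,0],6.0],
  ],
)

```text
time: 20.6
ee_pos: [0.5879, -0.1729, 0.05]
eef_rot: [0.997, 0.071, -0.005, -0.001]
ft_force: [-24.1, 7.5, 17.0]
width: 0.0599
```

```bash
python3 -c "
from h import *
p=camera('wrist');cv2.imwrite('pics/w14.png',p['frame'][:,:,::-1]);np.savez('w14.npz',K=p['intrinsics'],T=p['camera_from_world'],f=p['frame'])
p=camera('scene');cv2.imwrite('pics/s14.png',cv2.resize(p['frame'][220:330,210:330,::-1],None,fx=5.4,fy=5.4,interpolation=cv2.INTER_CUBIC))
togo(.420,-.196,.050,.142)"
```

```text
t 20.7 ee [ 0.588  -0.1728  0.05  ] yaw 0.1423 F [-22.8   6.2  16. ] tq [1.65 5.18 0.42] w 0.0597
shift cm [-16.96  -0.09   0.17] turn [-0.004  0.01   0.   ]
```

View pics/s14.png

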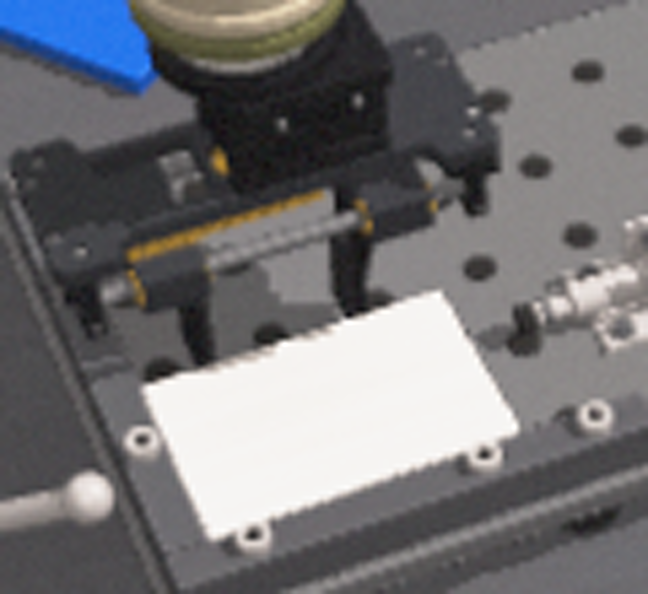

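View pics/w14.png

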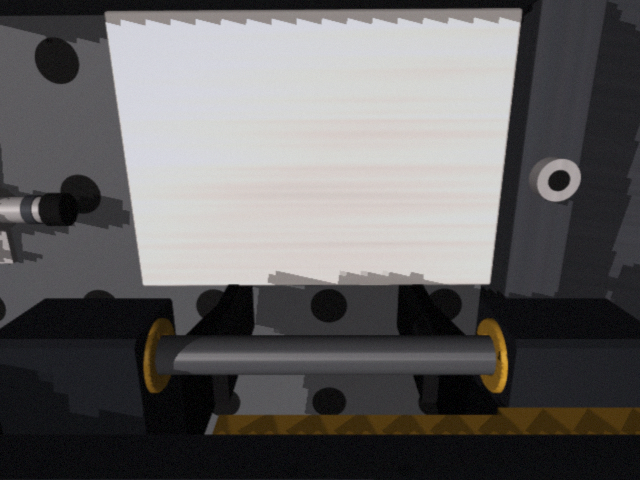

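Call:
play_rows(
  moves=[
    [[0.1,0.01,0],[0,0,0],6.0],
    [[0.2,0.01,0],[0,0,0],6.0],
  ],
)

```text
time: 20.95
ee_pos: [0.5885, -0.1729, 0.0498]
eef_rot: [0.997, 0.071, -0.007, -0.001]
ft_force: [-33.0, 6.2, 22.5]
width: 0.0599
```

Call:
play_rows(
  moves=[
    [[0.1,0.01,0],[0,0,0],6.0],
    [[0.2,0.01,0],[0,0,0],6.0],
  ],
)

```text
time: 21.2
ee_pos: [0.5888, -0.1729, 0.0497]
eef_rot: [0.997, 0.071, -0.009, -0.001]
ft_force: [-41.3, 7.4, 28.6]
width: 0.0603
```

Stalled on the fence. Backing off and lifting to inspect.

Call:
play_rows(
  moves=[
    [[-0.3,0,0],[0,0,0],6.0],
    [[-1.0,0,0],[0,0,0],6.0],
    [[-2,0,0],[0,0,0],6.0],
    [[-3,0,-1],[0,0,0],6.0],
    [[-5,0,-4],[0,0,0],6.0],
    [[-7,0,-7],[0,0,0],6.0],
    [[-8,0,-10],[0,0,0],6.0],
    [[-8,0,-12],[0,0,0],6.0],
  ],
)

```text
time: 22.2
ee_pos: [0.5168, -0.1866, 0.1734]
eef_rot: [0.998, 0.07, 0.001, 0.001]
ft_force: [-0.2, 0.1, -0.0]
width: 0.0601
```

Call:
play_rows(
  moves=[
    [[0,0,0],[0,0,0],6.0],
    [[0,0,0],[0,0,0],6.0],
  ],
)

```text
time: 22.45
ee_pos: [0.5168, -0.1859, 0.1705]
eef_rot: [0.998, 0.07, -0.0, 0.0]
ft_force: [-0.9, 0.3, -0.8]
width: 0.06
```

```bash
python3 -c "
from h import *
for n in ['wrist','scene','top']:
  p=camera(n);np.savez(n[0]+'15.npz',K=p['intrinsics'],T=p['camera_from_world'],f=p['frame']);f=p['frame'][:,:,::-1]
  if n=='scene':f=cv2.resize(f[220:330,210:330],None,fx=5.4,fy=5.4,interpolation=cv2.INTER_CUBIC)
  if n=='top':f=cv2.resize(f[145:295,200:440],None,fx=3.3,fy=3.3,interpolation=cv2.INTER_CUBIC)
  cv2.imwrite(f'pics/{n[0]}15.png',f)
togo(.420,-.196,.050,.142)"
```

```text
t 22.6 ee [ 0.5167 -0.1857  0.1701] yaw 0.141 F [ 0. -0. -1.] tq [ 0.04 -0.03 -0.02] w 0.0597
shift cm [-9.7  -0.33 12.02] turn [-0.001  0.001 -0.001]
```

View pics/w15.png

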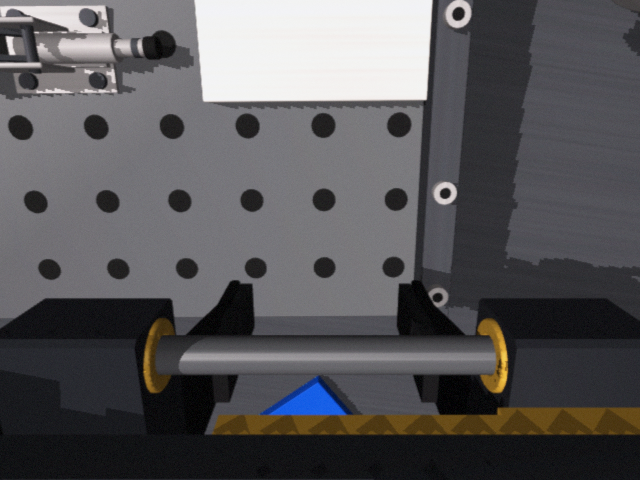

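View pics/s15.png

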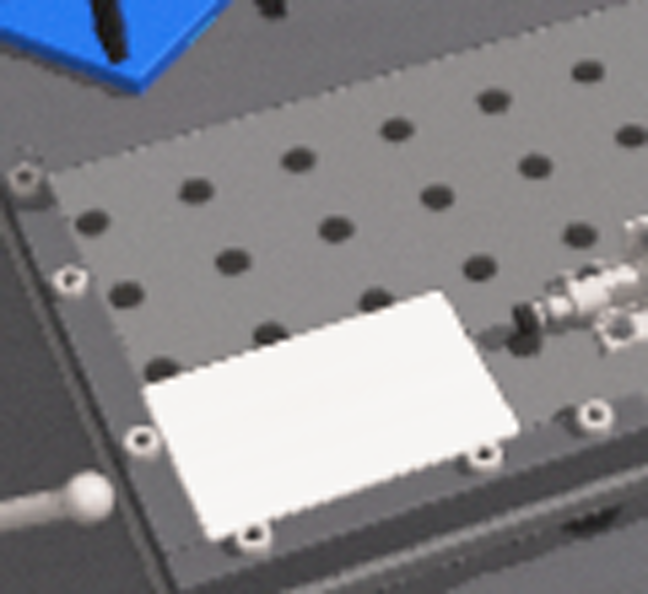

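View pics/t15.png

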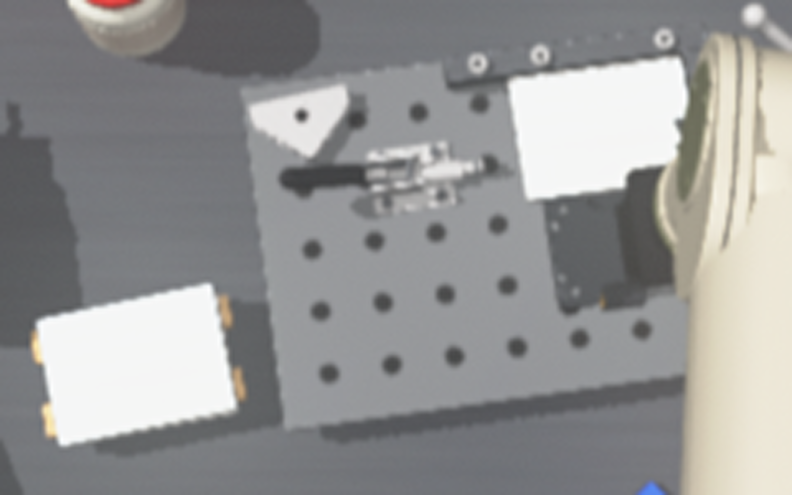

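Call:
play_rows(
  moves=[
    [[3,1,-2],[0,0,0],6.0],
    [[6,3,-3],[0,0,0],6.0],
    [[8,5,-3],[0,0,0],6.0],
    [[8,6,-3],[0,0,0],6.0],
    [[8,6,-3],[0,0,0],6.0],
    [[8,6,-3],[0,0,0],6.0],
  ],
)

```text
time: 23.35
ee_pos: [0.6042, -0.2334, 0.201]
eef_rot: [0.998, 0.071, -0.0, -0.0]
ft_force: [0.7, -0.3, 0.9]
width: 0.0604
```

```bash
python3 -c "
from h import *
p=camera('wrist');np.savez('w16.npz',K=p['intrinsics'],T=p['camera_from_world'],f=p['frame']);f=p['frame'][:,:,::-1]
cv2.imwrite('pics/w16.png',f);T=p['camera_from_world'];print(-T[:3,:3].T@T[:3,3])
togo(.420,-.196,.050,.142)"
```

```text
[ 0.68219153 -0.22240344  0.36291248]
t 23.4 ee [ 0.6043 -0.2333  0.2012] yaw 0.1414 F [0.4 1.3 0.6] tq [-0.03 -0.02 -0.01] w 0.06
shift cm [-17.71  -6.29  15.12] turn [ 0.     0.    -0.001]
```

View pics/w16.png

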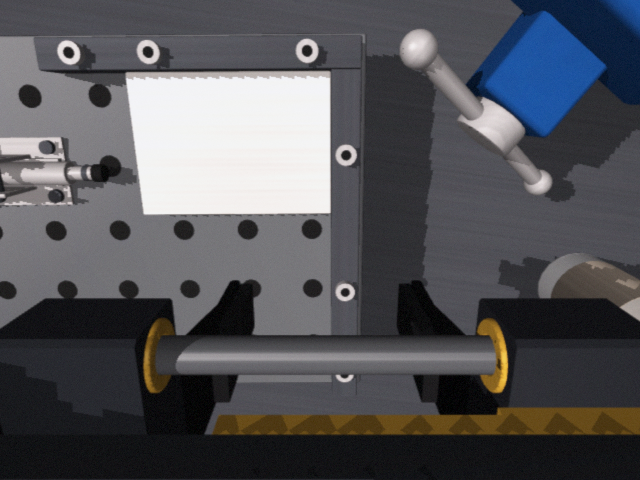

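```bash
python3 -c "
from h import *
t=np.load('w16.npz');f=t['f'][:,:,::-1]
cv2.imwrite('pics/w16c.png',cv2.resize(f[50:230,110:370],None,fx=3,fy=3,interpolation=cv2.INTER_CUBIC))
u=lambda c,z:unproj(t['K'],t['T'],c,z)
g=cv2.cvtColor(t['f'],cv2.COLOR_RGB2GRAY)
for r in (80,120,160,210):print(r,g[r,322:340])
for c in (135,200,260,325):print(c,g[62:82,c])
F=[.565,-.078,.141];
# predicted pixel spacing: fence bottom edge at blank top level vs stop
for L in [(.115,-.095,.067),(.115,-.095,.054),(.115,-.095,.042),(.065,-.165,.067),(.065,-.165,.054)]:print(L,proj(t['K'],t['T'],se2(F,L)))
"
```

```text
80 [244 243 244 243 244 243 242 227 144  81  83  90  85  86  84  87  86  81]
120 [244 244 244 244 244 244 243 229 153  78  83  85  83  88  87  87  81  84]
160 [244 243 244 244 243 244 244 231 161  79  84  88  83  88 120 174 202 206]
210 [242 242 241 241 242 243 240 231 171  83  76  80  84  82  83  82  80  78]
135 [ 90  85  86  89  87  84  83  55  32  56 142 176 178 180 186 227 240 243
 243 243]
200 [ 81  87  85  81  85  85  66  36  27  70 147 181 181 178 179 187 238 242
 243 244]
260 [ 86  82  82  81  81  79  61  33  48 131 171 181 182 181 194 238 244 244
 243 242]
325 [ 61  66  77  82  80  68  41  30  65 150 184 186 185 187 195 230 242 244
 243 244]
(0.115, -0.095, 0.067) [[226.70869171  76.93744339]]
(0.115, -0.095, 0.054) [[230.94664211  78.26575889]]
(0.115, -0.095, 0.042) [[234.5482975   79.39463824]]
(0.065, -0.165, 0.067) [[333.59313436 154.74385067]]
(0.065, -0.165, 0.054) [[333.26415727 152.83015211]]
```

View pics/w16c.png

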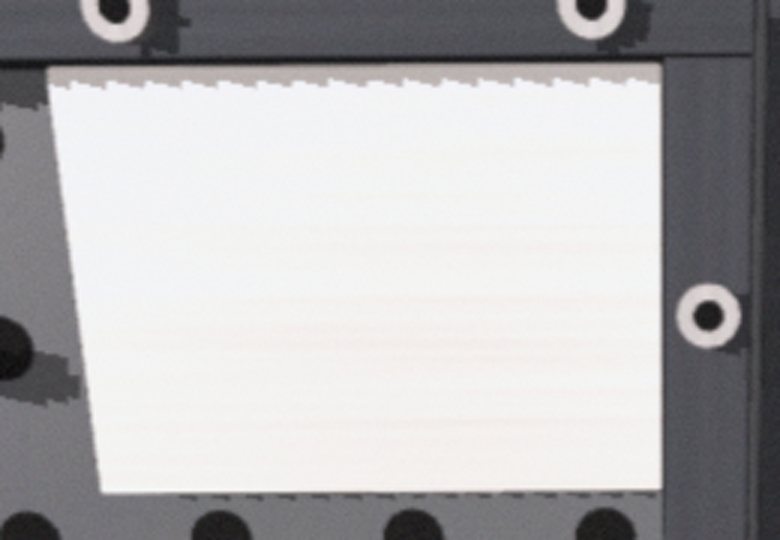

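Call:
play_rows(
  moves=[
    [[1.2,-2,0],[0,0,0],6.0],
    [[2.4,-4,0],[0,0,0],6.0],
    [[2.4,-4,0],[0,0,0],6.0],
    [[2.4,-4,0],[0,0,0],6.0],
  ],
)

```text
time: 23.9
ee_pos: [0.6225, -0.1918, 0.2012]
eef_rot: [0.998, 0.07, -0.0, 0.0]
ft_force: [0.8, -0.1, 0.1]
width: 0.0603
```

```bash
python3 -c "
from h import *
p=camera('wrist');np.savez('w17.npz',K=p['intrinsics'],T=p['camera_from_world'],f=p['frame']);f=p['frame'][:,:,::-1]
t=p;K,T=p['intrinsics'],p['camera_from_world'];print(-T[:3,:3].T@T[:3,3])
F=[.569,-.078,.141]
P=proj(K,T,se2(F,[(.115,-.095,.067),(.115,-.095,.054)]));print(P)
g=cv2.cvtColor(p['frame'],cv2.COLOR_RGB2GRAY);r0=int(P[0,1])
cx=int(P[0,0])
for c in (cx-60,cx-30,cx,cx+30,cx+60):print(c,r0-12,g[r0-12:r0+16,c])
cv2.imwrite('pics/w17c.png',cv2.resize(f[max(0,r0-40):r0+100,cx-110:cx+150],None,fx=3,fy=3,interpolation=cv2.INTER_CUBIC))
togo(.420,-.196,.050,.142)"
```

```text
[ 0.70043126 -0.1806706   0.3631068 ]
[[287.3360472  109.06633696]
 [288.92258801 109.02091405]]
227 97 [ 52  52  48  50  52  52  52  48  52  78  70  72 150 178 181 184 178 182
 193 240 244 245 245 244 245 244 244 245]
257 97 [ 86  90  88  87  84  82  81  83  85  82  66 101 156 178 180 179 191 238
 244 245 244 245 245 244 244 244 244 245]
287 97 [ 86  85  86  84  82  79  81  80  80  75  67 134 171 181 179 181 184 188
 230 243 245 245 244 243 244 245 245 245]
317 97 [ 86  86  80  86  81  78  78  81  85  72  70 140 173 183 181 185 199 239
 245 245 245 244 244 244 244 245 245 245]
347 97 [ 82  84  85  82  78  82  80  83  81  66  71 147 179 182 184 184 185 195
 239 245 244 243 245 244 245 245 244 245]
t 23.95 ee [ 0.6224 -0.1922  0.2011] yaw 0.1396 F [ 0.2 -0.4 -0.6] tq [ 0.    0.   -0.01] w 0.06
shift cm [-20.09  -2.46  15.12] turn [ 0.001  0.    -0.002]
```

View pics/w17c.png

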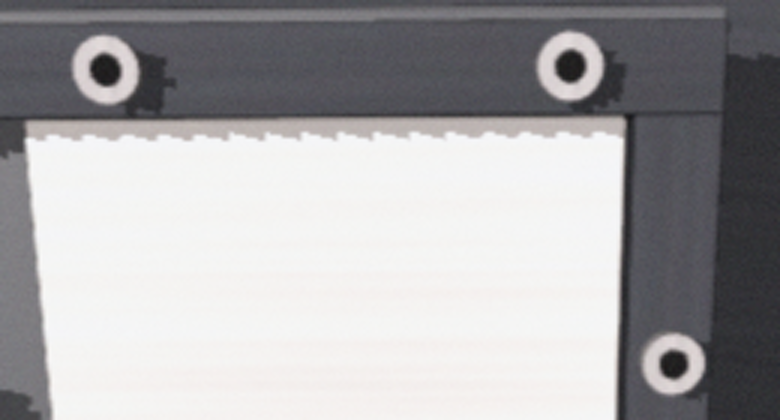

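Both contacts look flush: camera over the stop shows no dark gap, camera over the fence shows at most a hairline. One last check of the bystanders and lower blanks against the first picture.

```bash
python3 -c "
from h import *
a=np.load('top0.npz')['f'].astype(int);p=camera('top');b=p['frame'].astype(int)
d=(np.abs(a-b).max(2)>40).astype(np.uint8)*255
cv2.imwrite('pics/end.png',np.hstack([cv2.resize(p['frame'][:,:,::-1],(400,300)),cv2.cvtColor(cv2.resize(d,(400,300)),cv2.COLOR_GRAY2BGR)]))"
```

```text
(no output)
```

View pics/end.png

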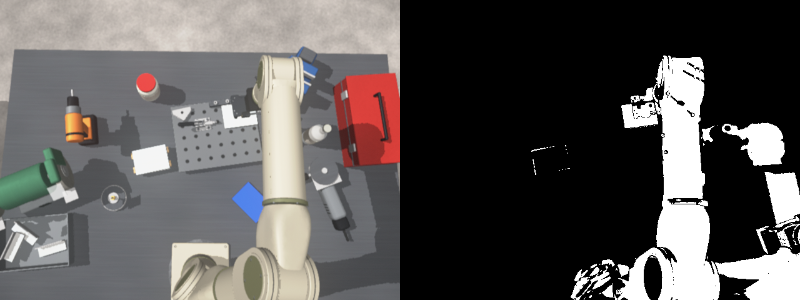

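The difference image shows only the arm with its shadows, the moved blank, and a thin outline at the stack, which fits the 12 mm lower top. Nothing else moved. Handing in.

```bash
python3 -c "
from bench import *
print(close_job())"
```

```text
the job is handed in; nothing more can be done
None
```

The top blank is home in the corner, and I handed the job in at about 24 s. I pushed it off the stack by its left end with two spread fingertips, along the front strip to the side stop. Then I pushed it from its front side to the back fence.

**Fit:** The wrist camera above the stop showed no visible gap. Above the fence it showed at most a hairline of about 0.3 mm. On both pushes the force rose while the tool stopped moving, as expected on contact.

**Clamp:** The blank passed it with roughly 25 mm to spare, and in the pictures neither blank nor robot came near it.

**Other things:** The before and after top views match except for the arm and its shadows, the moved blank and the lower stack. The two lower blanks did not visibly move. The arm hid part of the right side of that view, around the bottle, grinder and vise, so that side is less well checked.

**What disagreed:**
- My plate position from the first pictures was about 4 mm short along x, so I finished by contact and not by coordinates.
- The push toward the fence took more force than the push to the stop. It was 12–24 N with an upward part while sliding, and about 41 N along x (50 N in all) at the fingertips in the final press. I stopped there because of that.

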